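# Set a vent box's door wider on its peg stay

### The job

On the low white vent box, a spring-closed door is held ajar by a stay bar hooked over a pin on the box's roof. Take the stay by its red knob, lift it off the pin, draw the door further open without letting it fall shut, find the pin with the hole in the brass eye at the bar's end and press the stay fully down over it. Work gently by feel, never bearing hard on the pin, leave the things standing nearby where they are, then let go.

Things in the scene. Friction and masses are not known exactly. Their poses are not given: they have to be found in the camera images.
- vent_box: low white box, 100 deep (x) x 130 wide (y) x 52 mm high, fixed on a wooden shelf (shelf top z = 0.138, reaching x = 0.345 to 0.635, y = -0.505 to -0.085); flat roof at z = 0.190. Origin: centre of its underside. +x points to its back, -x is the open front with the blue vent door. Nothing stands on the roof but the pin and the stay
- stay_pin: upright brass pin, 6 mm diameter, 10 mm high, on a 16 mm wide, 4 mm high steel boss on the box's roof. Origin: on the pin's axis at the top of the boss (4 mm over the roof), where the underside of a fully seated stay rests. Axes as the box's
- door_hinge (a point): point on the vertical hinge axis of the vent door, at the left (+y) end of the box's front, at the height of the top of the boss (z = 0.194)
- vent_door (a joint): opening angle of the blue vent door (120 mm wide), rad: 0 as it stands at the start, about -0.35 shut, grows as the free edge swings out to the front (towards the box's -x); about +0.40 to +0.85 with the eye on the pin; stop at +0.95. A spring pulls it shut with about 3 to 6 N along the stay
- stay: steel stay bar, 21 mm wide, 5 mm thick. Origin: on its underside at its swivel on the door, 100 mm from the door's hinge axis, level with the top of the boss; there it turns freely about the vertical and tips up. x runs along the bar away from the swivel, z up. Along x: a hole at 40 mm, start hole at 61, knob at 83, then the brass eye end with the last hole. Holes are 8.5 mm
- start_hole (a point): centre of the start hole (on the pin at first) at the underside of the stay; axes as the stay's. The brass eye end (20 mm wide, 4 mm thick, underside flush) is screwed in or out differently each time and clamped: its hole lies anywhere from 36 to 60 mm beyond this point along x, 28 mm before the outer end. Between the two holes the underside is smooth and slides on the pin's top
- knob_center (a point): centre of the red ball knob, 20 mm diameter, 28 mm above the stay's underside (centre at z = 0.222 when the stay is seated). It is rigid when pulled up, but gives downwards on a spring: first 1.2 N, then 0.6 N per mm, end of travel at 8 mm (6 N). The pin must be cleared by 10 mm for a hole to come off
- tip_tin: small grey tin, 41 mm diameter, 18 mm high, bystander; origin at centre of underside
- solder_reel: blue reel of wire, 56 mm diameter, 58 mm high, bystander; origin at centre of underside
- flux_pen: white and green pen lying on the shelf, 115 mm long, bystander

How it is judged:
On the way:
1. the stay's start hole is lifted clear of the pin (z of start_hole in the frame of stay_pin above 0.0105 m), for 0.1 s.
At the end, for the whole second after the job is handed in: The stay lies level (within 0.03 rad) and fully down (within 3 mm of the boss) with the pin through the hole of the brass eye (32 to 64 mm beyond the start hole, within 4 mm of the bar's middle line), so that it holds the vent door open by more than 0.34 rad beyond its start, at rest (z of each of start_hole, stay in the frame of stay_pin below 0.003 m and x of stay_pin in the frame of start_hole between 0.032 and 0.064 m and y of stay_pin in the frame of start_hole between -0.004 and 0.004 m and angle between stay's own z axis and vertical below 0.03 rad and value of joint vent_door above 0.34 rad and linear speed of stay below 0.02 m/s); the robot touches nothing.
It fails at once if the stay bears on the pin with more than 22 N (contact force between stay and stay_pin above 22 N).
It fails at once if the vent door falls shut (below -0.25 rad) (value of joint vent_door below -0.25 rad).
It fails at once if the tin, the reel or the pen is moved by more than 20 mm (distance of any of tip_tin, solder_reel, flux_pen from where it was at the start of the episode above 0.02 m).
It also fails if it takes over 72 s, if anything falls off the work surface, if the arm or the gripper's body presses on something with over 40 N, if the wrist force passes 120 N, or if a joint passes its speed limit or range.

### The arm

A 7-joint arm with a two-finger parallel gripper is mounted at the origin on a cart in front of the work surface, level with it; the furniture and walls round the work are solid. World frame = base frame: x ahead of the robot, y to its left, z up, the work surface at z = 0. Lengths are in m, angles in rad, forces in N, time in s.
With the tool pointing down it reaches from about 0.425 to 0.925 m from the base axis. Payload 6.8 kg.
Tool frame: the origin (TCP) lies midway between the tips of the shut fingers; the grasp point (between the pads) lies 19 mm behind it; z points along the fingers, y is the line along which they close (so a half turn about z gives the same grasp; the last joint's range is limited). The gripper opens to 85 mm and grips with 20 to 120 N. Pads are 22 mm wide; open, the fingers measure 114 mm over their backs; the gripper's body (76 mm by 85 mm) begins 54 mm behind the grasp point. The pads swing forward as they close: fully open they stand 13 mm farther back than shut.
Start: joints at [1.029, 0.477, 0.022, 1.555, -0.011, 1.109, -0.083], TCP at [0.284, -0.612, 0.203] pointing down, gripper open.
Joint ranges: [-2.96, 2.96], [-0.34, 2.1], [-1.41, 1.46], [0.24, 2.44], [-1.37, 4.51], [0.17, 1.92], [-2.96, 2.96]. Speed limits (rad/s): [2.39, 2.39, 3.14, 3.14, 3.14, 3.14, 3.14].

### API

Orientations are given as a unit quaternion [w, x, y, z].
In Python, from station import bot gives the robot as it stands.
- The arm moves only by the tool jog_arm, never from a script. Its argument "rows" is a list of rows, each an object of numbers: "fingers": the finger opening in mm, from 0 to 85.4; "x", "y", "z": the shift along the tool's x, y, z in mm; "ax", "ay", "az": the turn, a rotation vector about the tool's x, y, z in degrees. A call has exactly 8 rows; each row shifts and turns the commanded pose from where the row before left it, along the tool's axes as they then stand; what a row does not reach is not made up. A row lasts 1/10 s, in which the tool goes at most 50 mm and 8.59 degrees, less where a joint would pass 70% of its speed; a pose out of reach is approached as far as the arm can. A call with a gripper value outside its range is refused whole. The fingers move at their own pace and stop on an object; "force" is the grip in N (left out, the last holds). Time passes only in rows, so rows that do not move let the fingers close, or fill a call up. It gives the time, the measured TCP pose, the force, the opening and the grip force at its end, in the units of the state.
- bot.get_obs(): the state, without advancing time (a new reading comes with each control period).
- bot.read_camera(name): name is "side" or "top"; returns a dict with "pixels" (420x560x3 uint8, red, green, blue), "vertical_fov" (degrees; the focal length in pixels is half the picture's height over the tangent of half this angle, whatever the lens; pixels are square), "cx", "cy" (the principal point, pixels), "dist_coeffs" ([k1, k2, p1, p2, k3] as OpenCV has them; the pictures are not rectified), "world_from_camera" (4x4, takes a point from camera to world coordinates). Camera axes: x right, y down, z forward; pixel columns grow to the right and rows downward; lengths in m; the calibration is good to about 2 mm. A picture is of the moment at which its call begins. There is no depth.
- bot.hand_in(): hands the job in; it is judged then, once.
The state is a dict: "t": time; "q": joint angles; "joint_vel": joint speeds; "joint_torque": joint torques, N m; "eef_pos": TCP position; "tool_rot": TCP orientation; "contact_force": force on the tool from outside, world axes, zero at the start; "torque": the same for the moment, N m; "gripper_width": opening from 0.0 (shut) to 1.0 (fully open); "grasp_force": force on a finger pad.
Only numpy, scipy, OpenCV 4.12 (cv2) and the standard library are available. Lean on these libraries where they do the work, as an engineer would, in place of code of your own. Each camera call takes 0.05 s, during which the arm holds its last target. There are 200 camera calls.

## Working session

There is one attempt and no reset: what is moved stays moved. The work goes in short steps, Python scripts to look and compute and a tool call to move; the robot and the scene stay as the last step left them, time stands still between calls to the robot, and variables do not carry over. Pictures are saved under pics/ and viewed, at most 10 in all, crops included, and the job is handed in when it is done.

Besides the shell and the picture viewer there is one more tool, called after "Call:" as name(argument=value, ...), one argument or row to a line, values as JSON. jog_arm: Moves the arm, as the interface text tells. Its arguments: {"type":"object","properties":{"rows":{"type":"array","items":{"type":"object","properties":{"fingers":{"type":"number"},"x":{"type":"number"},"y":{"type":"number"},"z":{"type":"number"},"ax":{"type":"number"},"ay":{"type":"number"},"az":{"type":"number"}}}},"force":{"type":"number"}},"required":["rows"]}

```bash
mkdir -p pics
cat > h.py <<'E'
import numpy as np, cv2
from station import bot
def K(c):
    f=c["pixels"].shape[0]/2/np.tan(np.radians(c["vertical_fov"])/2)
    return np.array([[f,0,c["cx"]],[0,f,c["cy"]],[0,0,1]])
def ray(c,uv):
    p=cv2.undistortPoints(np.array([[uv]],float),K(c),np.array(c["dist_coeffs"],float))[0,0]
    T=np.array(c["world_from_camera"]); d=T[:3,:3]@[p[0],p[1],1]
    return T[:3,3],d/np.linalg.norm(d)
def onz(c,uv,z):
    o,d=ray(c,uv); return o+d*(z-o[2])/d[2]
def tri(c1,u1,c2,u2):
    o1,d1=ray(c1,u1);o2,d2=ray(c2,u2)
    s=np.linalg.lstsq(np.c_[d1,-d2],o2-o1,rcond=None)[0]
    a,b=o1+d1*s[0],o2+d2*s[1]; return (a+b)/2,np.linalg.norm(a-b)
def proj(c,P):
    T=np.linalg.inv(np.array(c["world_from_camera"])); 
    r=cv2.Rodrigues(T[:3,:3])[0]
    return cv2.projectPoints(np.array([P],float),r,T[:3,3],K(c),np.array(c["dist_coeffs"],float))[0][0,0]
def snap(n,f,box=None,s=1):
    c=bot.read_camera(n); im=c["pixels"][...,::-1]
    if box: u0,v0,u1,v1=box; im=im[v0:v1,u0:u1]
    cv2.imwrite("pics/"+f,cv2.resize(im,None,fx=s,fy=s,interpolation=cv2.INTER_CUBIC)); return c
E
python3 - <<'E'
from h import *
a=snap("side","s0.png");b=snap("top","t0.png")
for c in(a,b): print(np.round(c["world_from_camera"],3),c["vertical_fov"],c["dist_coeffs"])
o=bot.get_obs();print(o)
E
```

```text
[[-0.897 -0.297  0.328  0.185]
 [-0.443  0.58  -0.684  0.319]
 [ 0.013 -0.759 -0.651  0.744]
 [ 0.     0.     0.     1.   ]] 49.722830946903 [-0.08496152  0.          0.          0.          0.        ]
[[-0.147 -0.968  0.205  0.302]
 [-0.989  0.143 -0.032 -0.235]
 [ 0.002 -0.207 -0.978  1.057]
 [ 0.     0.     0.     1.   ]] 50.11120133936712 [-0.0653215  0.         0.         0.         0.       ]
{'t': 0.1, 'q': array([ 1.02885964,  0.47768774,  0.02234705,  1.55633357, -0.01150106,
        1.10929557, -0.08310307]), 'joint_vel': array([ 4.33074094e-04, -7.99172060e-04,  3.13911781e-04, -1.04818225e-03,
        1.84944949e-05,  1.43562465e-03,  1.65007968e-03]), 'joint_torque': array([ 5.48013108e-03, -5.97758639e+01,  1.61391858e+00, -2.81953132e+01,
        1.27716290e-02,  5.04687967e-03,  4.42550444e-06]), 'eef_pos': array([ 0.28348717, -0.61195984,  0.20205099]), 'tool_rot': array([-7.64803338e-04,  9.76563638e-01,  2.15227376e-01, -2.27821669e-04]), 'contact_force': array([ 0.15527774, -0.51752846, -0.40895027]), 'torque': array([ 0.0275756 ,  0.03797042, -0.00156302]), 'grasp_force': 0.0, 'gripper_width': 1.0022206473880395}
```

View pics/s0.png

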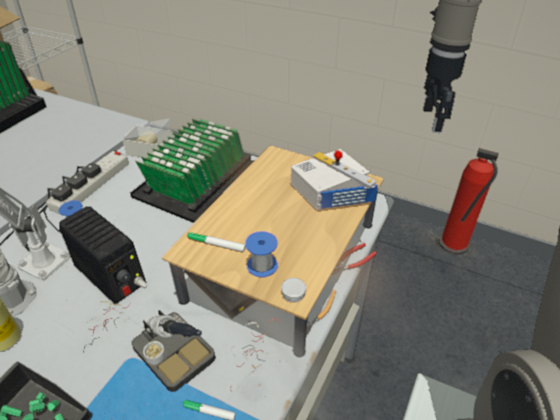

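View pics/t0.png

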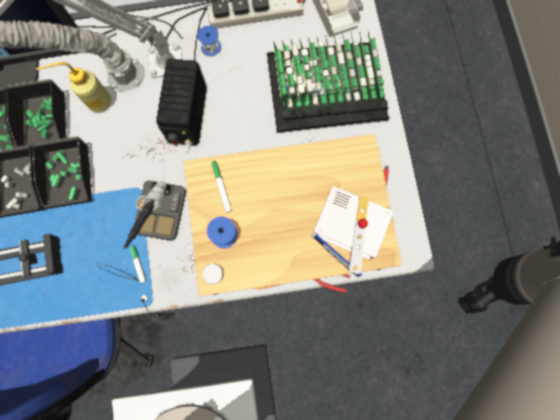

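The side view shows the box at about (330,182), with the red knob at (338,155). In the top view the box is at (350,220), the knob at (363,224) and the stay runs from about (362,210) to (356,270). The tin, reel and pen are well away, to the left in the top view.

Run:
```python
from h import *
a=snap("side","s1.png",(280,135,390,220),7);b=snap("top","t1.png",(300,175,405,285),5)
```

```text
(no output)
```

View pics/s1.png

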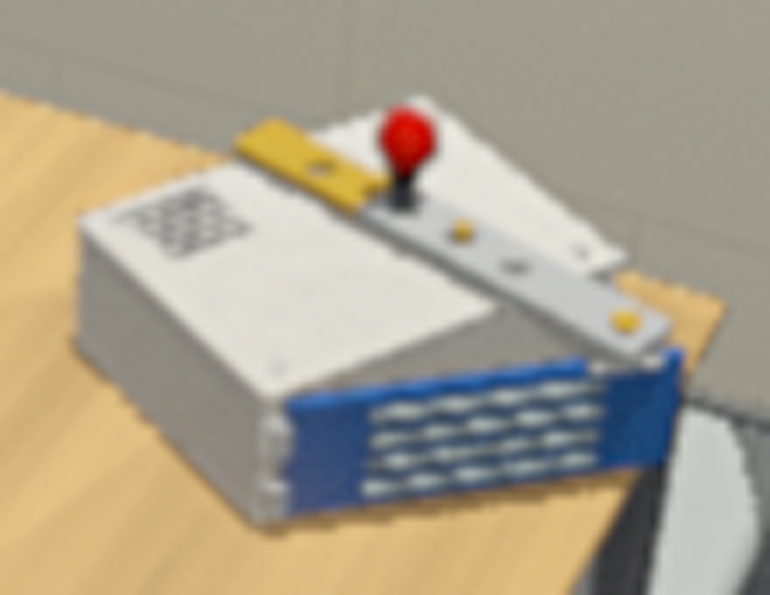

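View pics/t1.png

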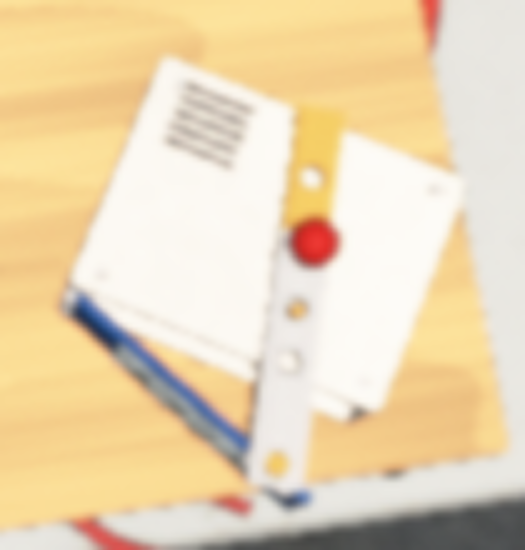

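In the crops the knob is at side (408,138) and top (314,243), and the pin in its hole is at (463,230) and (297,309). The swivel is at (627,321) and (277,464), the eye hole at (322,168) and (311,178). The hinge is at about (75,298) in the top crop.

Run:
```python
from h import *
a=bot.read_camera("side");b=bot.read_camera("top")
S=lambda u,v:(280+u/7,135+v/7)
T=lambda u,v:(300+u/5,175+v/5)
P={}
for n,s,t,z in [("knob",(408,138),(314,243),.222),("pin",(463,230),(297,309),.202),("swivel",(627,321),(277,464),.2),("eye",(322,168),(311,178),.198),("hinge",(270,395),(75,295),.19)]:
    p,g=tri(a,S(*s),b,T(*t));P[n]=p
    print(n,p.round(4),round(g,4),"side@z",onz(a,S(*s),z)[:2].round(4),"top@z",onz(b,T(*t),z)[:2].round(4))
for k in P:print(k,np.linalg.norm((P[k]-P["swivel"])[:2]).round(4))
# box corners roof from top
for t in [(168,57),(465,180),(375,410),(70,285)]: print(onz(b,T(*t),.19).round(4))
o=bot.get_obs()
from scipy.spatial.transform import Rotation as R
w,x,y,z=o["tool_rot"];print(R.from_quat([x,y,z,w]).as_matrix().round(3))
```

```text
knob [ 0.4286 -0.4208  0.2253] 0.0031 side@z [ 0.4318 -0.4253] top@z [ 0.4277 -0.4219]
pin [ 0.4072 -0.4144  0.2036] 0.0025 side@z [ 0.4091 -0.4164] top@z [ 0.4062 -0.4151]
swivel [ 0.3502 -0.3962  0.2024] 0.0031 side@z [ 0.3525 -0.3991] top@z [ 0.3489 -0.397 ]
eye [ 0.458  -0.4302  0.1997] 0.0029 side@z [ 0.4604 -0.4323] top@z [ 0.4569 -0.4309]
hinge [ 0.4294 -0.3313  0.192 ] 0.0077 side@z [ 0.4341 -0.3331] top@z [ 0.4259 -0.3325]
knob 0.0822
pin 0.0599
swivel 0.0
eye 0.113
hinge 0.1024
[ 0.5154 -0.3852  0.19  ]
[ 0.4485 -0.4934  0.19  ]
[ 0.3642 -0.4404  0.19  ]
[ 0.4301 -0.3312  0.19  ]
[[ 0.907  0.42  -0.   ]
 [ 0.42  -0.907  0.   ]
 [-0.    -0.001 -1.   ]]
```

Call:
jog_arm(
  rows=[
    {"z": -40,"fingers": 50},
    {"x": 20,"y": -10,"z": -22},
    {"x": 30,"y": -16},
    {"x": 33,"y": -18},
    {"x": 33,"y": -18},
    {"x": 33,"y": -18},
    {"x": 33,"y": -18},
    {"x": 29,"y": -14},
  ],
  force=30,
)

```text
invalid input
```

Call:
jog_arm(
  rows=[
    {"az": 5.3},
    {"az": 5.3},
    {"az": 5.3},
    {"az": 5.3},
    {"az": 5.3},
    {"az": 5.3},
    {"az": 5.3},
    {"az": 5.3},
  ],
)

```text
invalid input
```

```bash
cat >> h.py <<'E'
from scipy.spatial.transform import Rotation as R
def st(goal=None):
    o=bot.get_obs();w,x,y,z=o["tool_rot"];M=R.from_quat([x,y,z,w]).as_matrix()
    print("t",o["t"],"p",o["eef_pos"].round(4),"yaw",np.degrees(np.arctan2(M[1,0],M[0,0])).round(2),"zax",M[:,2].round(3),"F",o["contact_force"].round(2),"g",o["gripper_width"],o["grasp_force"])
    if goal is not None: print("tool shift mm",(M.T@(np.array(goal)-o["eef_pos"])*1e3).round(1))
E
python3 -c "
from h import *
st([.429,-.4218,.207])"
```

```text
t 0.3 p [ 0.2836 -0.6123  0.2026] yaw 24.86 zax [-0.  0. -1.] F [0.48 0.54 0.18] g 1.000688635157251 0.0
tool shift mm [ 212.  -111.8   -4.4]
```

Call:
jog_arm(
  rows=[
    {"x": 0,"y": 0,"z": -40,"ax": 0,"ay": 0,"az": 0,"fingers": 50},
    {"x": 20,"y": -10,"z": -22,"ax": 0,"ay": 0,"az": 0,"fingers": 50},
    {"x": 30,"y": -16,"z": 0,"ax": 0,"ay": 0,"az": 0,"fingers": 50},
    {"x": 33,"y": -18,"z": 0,"ax": 0,"ay": 0,"az": 0,"fingers": 50},
    {"x": 33,"y": -18,"z": 0,"ax": 0,"ay": 0,"az": 0,"fingers": 50},
    {"x": 33,"y": -18,"z": 0,"ax": 0,"ay": 0,"az": 0,"fingers": 50},
    {"x": 33,"y": -18,"z": 0,"ax": 0,"ay": 0,"az": 0,"fingers": 50},
    {"x": 29,"y": -14,"z": 0,"ax": 0,"ay": 0,"az": 0,"fingers": 50},
  ],
  force=30,
)

```text
t: 1.1
eef_pos: [0.4293, -0.4201, 0.265]
tool_rot: [-0.0, 0.976, 0.216, 0.0]
contact_force: [-0.2, -0.6, 0.1]
gripper_width: 0.584
grasp_force: 0.0
```

Call:
jog_arm(
  rows=[
    {"x": 0,"y": 0,"z": 0,"ax": 0,"ay": 0,"az": 5.3,"fingers": 50},
    {"x": 0,"y": 0,"z": 0,"ax": 0,"ay": 0,"az": 5.3,"fingers": 50},
    {"x": 0,"y": 0,"z": 0,"ax": 0,"ay": 0,"az": 5.3,"fingers": 50},
    {"x": 0,"y": 0,"z": 0,"ax": 0,"ay": 0,"az": 5.3,"fingers": 50},
    {"x": 0,"y": 0,"z": 0,"ax": 0,"ay": 0,"az": 5.3,"fingers": 50},
    {"x": 0,"y": 0,"z": 0,"ax": 0,"ay": 0,"az": 5.3,"fingers": 50},
    {"x": 0,"y": 0,"z": 0,"ax": 0,"ay": 0,"az": 5.3,"fingers": 50},
    {"x": 0,"y": 0,"z": 0,"ax": 0,"ay": 0,"az": 5.3,"fingers": 50},
  ],
)

```text
t: 1.9
eef_pos: [0.428, -0.4221, 0.2649]
tool_rot: [-0.0, 0.988, -0.154, -0.0]
contact_force: [0.8, 0.5, 0.2]
gripper_width: 0.583
grasp_force: 0.0
```

```bash
python3 -c "
from h import *
st([.429,-.4218,.207])"
```

```text
t 1.9 p [ 0.428  -0.4221  0.2649] yaw -17.77 zax [-0.  0. -1.] F [0.78 0.49 0.24] g 0.5827532387403032 0.0
tool shift mm [ 0.8 -0.6 57.9]
```

Call:
jog_arm(
  rows=[
    {"x": 1,"y": 0,"z": 10,"ax": 0,"ay": 0,"az": 0,"fingers": 50},
    {"x": 0,"y": 0,"z": 12,"ax": 0,"ay": 0,"az": 0,"fingers": 50},
    {"x": 0,"y": 0,"z": 12,"ax": 0,"ay": 0,"az": 0,"fingers": 50},
    {"x": 0,"y": 0,"z": 10,"ax": 0,"ay": 0,"az": 0,"fingers": 50},
    {"x": 0,"y": 0,"z": 8,"ax": 0,"ay": 0,"az": 0,"fingers": 50},
    {"x": 0,"y": 0,"z": 4,"ax": 0,"ay": 0,"az": 0,"fingers": 50},
    {"x": 0,"y": 0,"z": 2,"ax": 0,"ay": 0,"az": 0,"fingers": 50},
    {"x": 0,"y": 0,"z": 0,"ax": 0,"ay": 0,"az": 0,"fingers": 50},
  ],
)

```text
t: 2.7
eef_pos: [0.4291, -0.4226, 0.2069]
tool_rot: [0.0, 0.988, -0.153, 0.0]
contact_force: [0.1, 0.3, 0.1]
gripper_width: 0.587
grasp_force: 0.0
```

```bash
python3 -c "
from h import *
st()
a=bot.read_camera('side');b=bot.read_camera('top')
A=cv2.resize(a['pixels'][110:210,290:390],None,fx=4,fy=4,interpolation=2);B=cv2.resize(b['pixels'][175:275,310:410],None,fx=4,fy=4,interpolation=2)
cv2.imwrite('pics/g1.png',np.hstack([A,B])[...,::-1])"
```

```text
t 2.7 p [ 0.4291 -0.4226  0.2069] yaw -17.55 zax [ 0. -0. -1.] F [0.14 0.33 0.11] g 0.5868241601987152 0.0
```

View pics/g1.png

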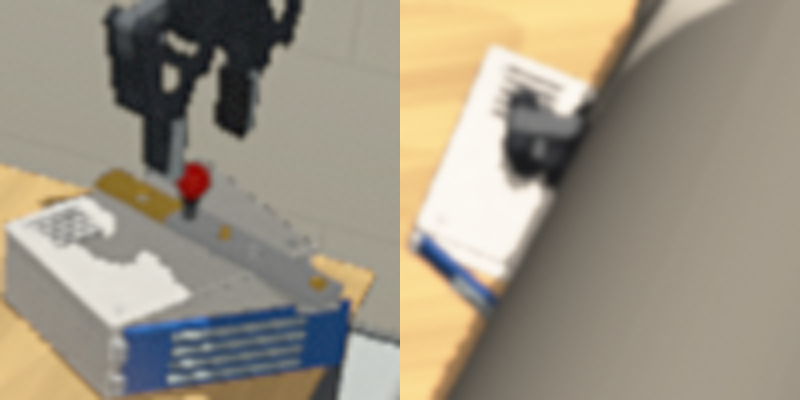

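The side crop shows the fingers straddling the knob at crop (195,182), with the tips at (165,175) and (235,130). They look a little high, so I'll check against projections.

```bash
python3 -c "
from h import *
a=bot.read_camera('side')
st()
y=np.array([np.sin(np.radians(-17.6)),-np.cos(np.radians(-17.6)),0])
f=lambda P:((proj(a,P)-[290,110])*4).round(0)
p=np.array([.4291,-.4226,.2069])
print('tcp',f(p),'knob',f([.429,-.4215,.222]))
for dz in(0,.008,.013,.02):
  for s in(1,-1): print(dz,s,f(p+s*y*.025+[0,0,dz]))
"
```

```text
t 2.85 p [ 0.4293 -0.4227  0.2074] yaw -17.54 zax [ 0.001 -0.001 -1.   ] F [ 0.89 -0.3   0.26] g 0.5812831516610767 0.0
tcp [194. 207.] knob [195. 184.]
0 1 [224. 188.]
0 -1 [163. 227.]
0.008 1 [225. 175.]
0.008 -1 [164. 214.]
0.013 1 [226. 167.]
0.013 -1 [165. 206.]
0.02 1 [227. 156.]
0.02 -1 [166. 194.]
```

Call:
jog_arm(
  rows=[
    {"x": 0,"y": 0,"z": 0,"ax": 0,"ay": 0,"az": 0,"fingers": 30},
    {"x": 0,"y": 0,"z": 0,"ax": 0,"ay": 0,"az": 0,"fingers": 30},
    {"x": 0,"y": 0,"z": 0,"ax": 0,"ay": 0,"az": 0,"fingers": 30},
    {"x": 0,"y": 0,"z": 0,"ax": 0,"ay": 0,"az": 0,"fingers": 30},
    {"x": 0,"y": 0,"z": 0,"ax": 0,"ay": 0,"az": 0,"fingers": 30},
    {"x": 0,"y": 0,"z": 0,"ax": 0,"ay": 0,"az": 0,"fingers": 30},
    {"x": 0,"y": 0,"z": 0,"ax": 0,"ay": 0,"az": 0,"fingers": 30},
    {"x": 0,"y": 0,"z": 0,"ax": 0,"ay": 0,"az": 0,"fingers": 30},
  ],
)

```text
t: 3.65
eef_pos: [0.429, -0.4225, 0.2069]
tool_rot: [0.0, 0.988, -0.153, -0.0]
contact_force: [-0.2, 0.4, 0.2]
gripper_width: 0.355
grasp_force: 0.0
```

```bash
python3 -c "
from h import *
st()
snap('side','g2.png',(300,115,380,175),10)"
```

```text
t 3.65 p [ 0.429  -0.4225  0.2069] yaw -17.55 zax [-0. -0. -1.] F [-0.17  0.42  0.18] g 0.3551357215168327 0.0
```

View pics/g2.png

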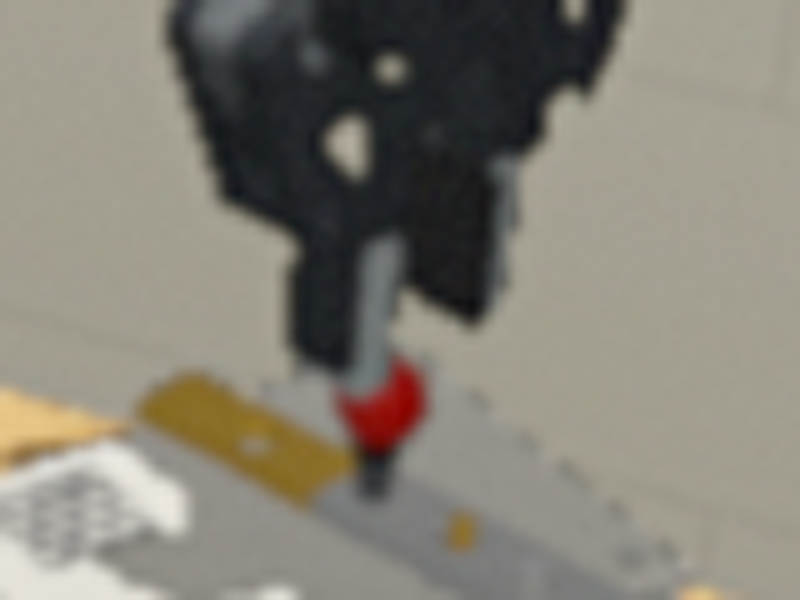

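```bash
python3 -c "
from h import *
a=bot.read_camera('side')
t=np.radians(-17.55);x=np.array([np.cos(t),np.sin(t),0]);y=np.array([np.sin(t),-np.cos(t),0])
f=lambda P:((proj(a,P)-[300,115])*10).round(0)
p=np.array([.429,-.4225,.2069])
for dz in(0,.01,.02,.03,.04):
  q=p+[0,0,dz]; print(dz,'far pad',f(q+y*.015+x*.011),f(q+y*.015-x*.011),'near',f(q-y*.015-x*.011),f(q-y*.03-x*.011),f(q-y*.03+x*.011))
"
```

```text
0 far pad [388. 418.] [471. 460.] near [380. 520.] [333. 550.] [250. 506.]
0.01 far pad [392. 378.] [475. 420.] near [384. 480.] [337. 510.] [253. 465.]
0.02 far pad [396. 338.] [480. 380.] near [388. 439.] [341. 469.] [256. 425.]
0.03 far pad [401. 297.] [485. 339.] near [392. 397.] [344. 427.] [260. 383.]
0.04 far pad [405. 256.] [489. 297.] near [396. 355.] [348. 385.] [263. 341.]
```

```bash
python3 -c "
from h import *
b=bot.read_camera('top');a=bot.read_camera('side')
f=lambda P:((proj(b,P)-[310,175])*4+[400,0]).round(0)
t=np.radians(-17.55);y=np.array([np.sin(t),-np.cos(t),0])
p=np.array([.429,-.4225,.2069])
for z in (.22,.24,.28,.3):
  for s in (.025,.04): q=p-y*s; q[2]=z; print(z,s,f(q),f(q+[.013,-.035,0]))
print(proj(a,[.2835,-.612,.202]),proj(a,[.2835,-.612,.23]))
"
```

```text
0.22 0.025 [559. 184.] [626. 147.]
0.22 0.04 [528. 179.] [595. 142.]
0.24 0.025 [566. 176.] [635. 138.]
0.24 0.04 [534. 171.] [603. 133.]
0.28 0.025 [581. 159.] [653. 119.]
0.28 0.04 [548. 154.] [620. 114.]
0.3 0.025 [589. 150.] [663. 109.]
0.3 0.04 [555. 144.] [629. 104.]
[427.96241768 138.36883381] [430.50852894 127.69926719]
```

The far pad's bottom edge is at crop (410,285)–(475,320), which puts the tips near z 0.24, about 30 mm above the reported TCP. The top view confirms the horizontal position. I'll descend carefully and check again.

Call:
jog_arm(
  rows=[
    {"x": 0,"y": 0,"z": 2,"ax": 0,"ay": 0,"az": 0,"fingers": 34},
    {"x": 0,"y": 0,"z": 2,"ax": 0,"ay": 0,"az": 0,"fingers": 34},
    {"x": 0,"y": 0,"z": 2,"ax": 0,"ay": 0,"az": 0,"fingers": 34},
    {"x": 0,"y": 0,"z": 2,"ax": 0,"ay": 0,"az": 0,"fingers": 34},
    {"x": 0,"y": 0,"z": 1,"ax": 0,"ay": 0,"az": 0,"fingers": 34},
    {"x": 0,"y": 0,"z": 0,"ax": 0,"ay": 0,"az": 0,"fingers": 34},
    {"x": 0,"y": 0,"z": 0,"ax": 0,"ay": 0,"az": 0,"fingers": 34},
    {"x": 0,"y": 0,"z": 0,"ax": 0,"ay": 0,"az": 0,"fingers": 34},
  ],
)

```text
t: 4.65
eef_pos: [0.4291, -0.4226, 0.198]
tool_rot: [0.0, 0.988, -0.153, 0.0]
contact_force: [-0.6, -0.1, 1.1]
gripper_width: 0.398
grasp_force: 0.0
```

```bash
python3 -c "
from h import *
st()
snap('side','g3.png',(300,115,380,175),10)"
```

```text
t 4.65 p [ 0.4291 -0.4226  0.198 ] yaw -17.55 zax [ 0. -0. -1.] F [-0.63 -0.05  1.12] g 0.39796546998084875 0.0
```

View pics/g3.png

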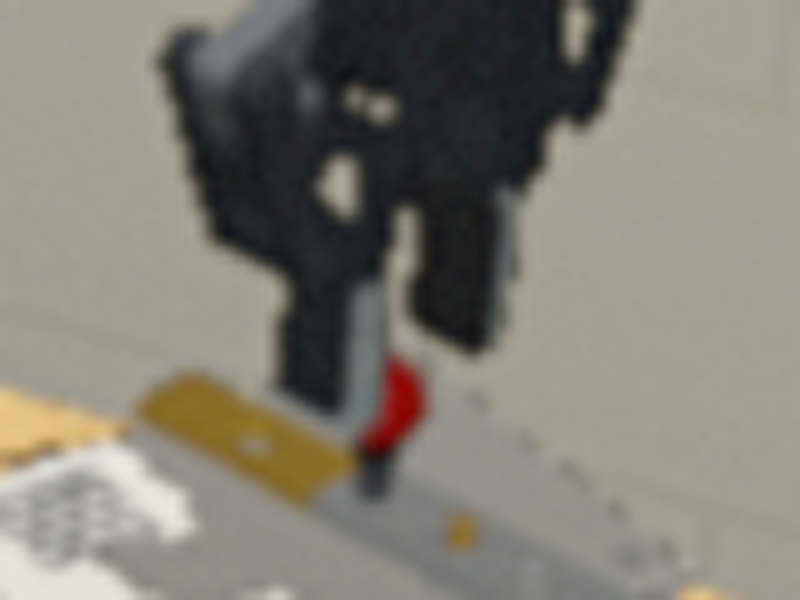

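The far pad bottom is now at (475,350) and the near one at about (365,437). The ball is still only half overlapped, with the tips at z of about 0.23, so I'll keep going down.

Call:
jog_arm(
  rows=[
    {"x": 0,"y": 0,"z": 1.5,"ax": 0,"ay": 0,"az": 0,"fingers": 32},
    {"x": 0,"y": 0,"z": 1.5,"ax": 0,"ay": 0,"az": 0,"fingers": 32},
    {"x": 0,"y": 0,"z": 1.5,"ax": 0,"ay": 0,"az": 0,"fingers": 32},
    {"x": 0,"y": 0,"z": 1.5,"ax": 0,"ay": 0,"az": 0,"fingers": 32},
    {"x": 0,"y": 0,"z": 1,"ax": 0,"ay": 0,"az": 0,"fingers": 32},
    {"x": 0,"y": 0,"z": 1,"ax": 0,"ay": 0,"az": 0,"fingers": 32},
    {"x": 0,"y": 0,"z": 0,"ax": 0,"ay": 0,"az": 0,"fingers": 32},
    {"x": 0,"y": 0,"z": 0,"ax": 0,"ay": 0,"az": 0,"fingers": 32},
  ],
)

```text
t: 5.5
eef_pos: [0.4291, -0.4225, 0.1899]
tool_rot: [0.0, 0.988, -0.153, 0.0]
contact_force: [0.3, 0.1, 0.2]
gripper_width: 0.372
grasp_force: 0.0
```

```bash
python3 -c "
from h import *
st()
snap('side','g4.png',(300,115,380,175),10)"
```

```text
t 5.5 p [ 0.4291 -0.4225  0.1899] yaw -17.55 zax [ 0. -0. -1.] F [0.3  0.14 0.19] g 0.37227771724995323 0.0
```

View pics/g4.png

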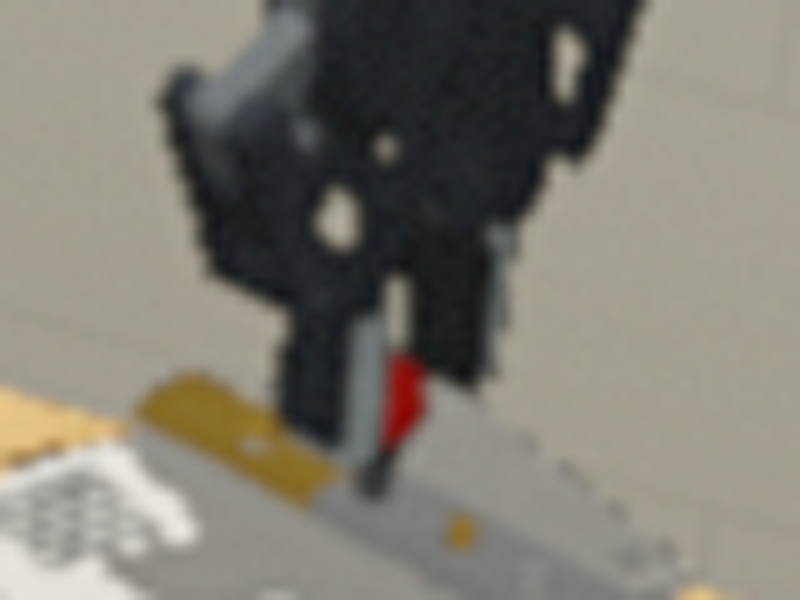

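Reported TCP z is 0.190 with no contact, and the far tip is at (480,385). That confirms the tips stand well behind the TCP. I'll go 11 mm lower and close.

Call:
jog_arm(
  rows=[
    {"x": 0,"y": 0,"z": 2,"ax": 0,"ay": 0,"az": 0,"fingers": 32},
    {"x": 0,"y": 0,"z": 2,"ax": 0,"ay": 0,"az": 0,"fingers": 32},
    {"x": 0,"y": 0,"z": 2,"ax": 0,"ay": 0,"az": 0,"fingers": 32},
    {"x": 0,"y": 0,"z": 2,"ax": 0,"ay": 0,"az": 0,"fingers": 32},
    {"x": 0,"y": 0,"z": 1,"ax": 0,"ay": 0,"az": 0,"fingers": 32},
    {"x": 0,"y": 0,"z": 1,"ax": 0,"ay": 0,"az": 0,"fingers": 32},
    {"x": 0,"y": 0,"z": 1,"ax": 0,"ay": 0,"az": 0,"fingers": 32},
    {"x": 0,"y": 0,"z": 0,"ax": 0,"ay": 0,"az": 0,"fingers": 32},
  ],
)

```text
t: 6.35
eef_pos: [0.429, -0.4225, 0.1788]
tool_rot: [-0.0, 0.988, -0.153, -0.0]
contact_force: [0.2, -0.0, 0.2]
gripper_width: 0.379
grasp_force: 0.0
```

Call:
jog_arm(
  rows=[
    {"x": 0,"y": 0,"z": 0,"ax": 0,"ay": 0,"az": 0,"fingers": 26},
    {"x": 0,"y": 0,"z": 0,"ax": 0,"ay": 0,"az": 0,"fingers": 23},
    {"x": 0,"y": 0,"z": 0,"ax": 0,"ay": 0,"az": 0,"fingers": 20},
    {"x": 0,"y": 0,"z": 0,"ax": 0,"ay": 0,"az": 0,"fingers": 17},
    {"x": 0,"y": 0,"z": 0,"ax": 0,"ay": 0,"az": 0,"fingers": 14},
    {"x": 0,"y": 0,"z": 0,"ax": 0,"ay": 0,"az": 0,"fingers": 10},
    {"x": 0,"y": 0,"z": 0,"ax": 0,"ay": 0,"az": 0,"fingers": 10},
    {"x": 0,"y": 0,"z": 0,"ax": 0,"ay": 0,"az": 0,"fingers": 10},
  ],
  force=30,
)

```text
t: 7.15
eef_pos: [0.4293, -0.4221, 0.1789]
tool_rot: [-0.0, 0.988, -0.152, 0.0]
contact_force: [0.2, 4.5, 0.9]
gripper_width: 0.206
grasp_force: 29.2
```

Call:
jog_arm(
  rows=[
    {"x": 0,"y": -0.6,"z": 0,"ax": 0,"ay": 0,"az": 0,"fingers": 10},
    {"x": -0.7,"y": 0,"z": -2,"ax": 0,"ay": 0,"az": 0,"fingers": 10},
    {"x": -0.8,"y": 0,"z": -2,"ax": 0,"ay": 0,"az": 0,"fingers": 10},
    {"x": -0.8,"y": 0,"z": -2,"ax": 0,"ay": 0,"az": 0,"fingers": 10},
    {"x": -0.9,"y": 0,"z": -2,"ax": 0,"ay": 0,"az": 0,"fingers": 10},
    {"x": 0,"y": 0,"z": 0,"ax": 0,"ay": 0,"az": 0,"fingers": 10},
    {"x": 0,"y": 0,"z": 0,"ax": 0,"ay": 0,"az": 0,"fingers": 10},
    {"x": 0,"y": 0,"z": 0,"ax": 0,"ay": 0,"az": 0,"fingers": 10},
  ],
  force=30,
)

```text
t: 7.95
eef_pos: [0.4264, -0.4213, 0.1871]
tool_rot: [0.0, 0.988, -0.153, 0.0]
contact_force: [2.1, -0.6, -0.0]
gripper_width: 0.209
grasp_force: 29.4
```

```bash
python3 -c "
from h import *
st()
snap('side','l1.png',(280,115,390,195),7)"
```

```text
t 7.95 p [ 0.4264 -0.4213  0.1871] yaw -17.55 zax [ 0.001 -0.001 -1.   ] F [ 2.07 -0.63 -0.03] g 0.2091067715944159 29.371560215950012
```

View pics/l1.png

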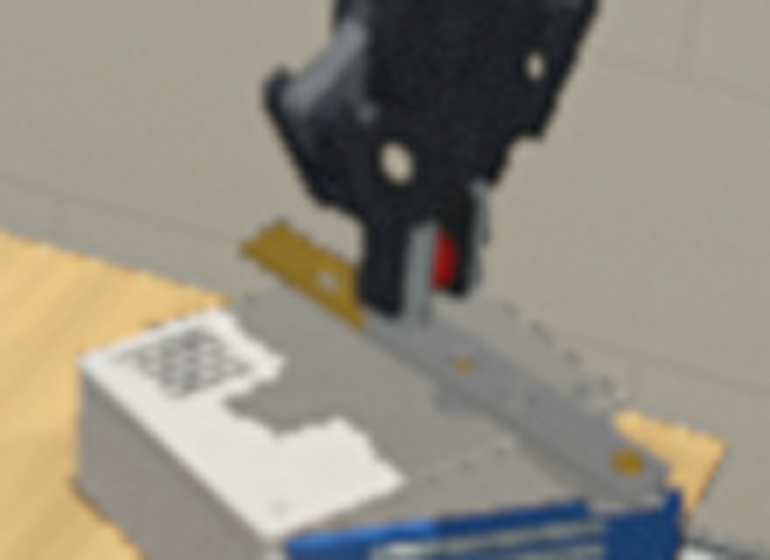

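The stay is tilting up: the eye hole rose to crop (328,280) and the door hasn't moved. I'll lift clear of the pin.

Call:
jog_arm(
  rows=[
    {"x": -0.9,"y": 0,"z": -2,"ax": 0,"ay": 0,"az": 0,"fingers": 10},
    {"x": -0.9,"y": 0,"z": -2,"ax": 0,"ay": 0,"az": 0,"fingers": 10},
    {"x": -1,"y": 0,"z": -2,"ax": 0,"ay": 0,"az": 0,"fingers": 10},
    {"x": -1,"y": 0,"z": -2,"ax": 0,"ay": 0,"az": 0,"fingers": 10},
    {"x": -1.1,"y": 0,"z": -2,"ax": 0,"ay": 0,"az": 0,"fingers": 10},
    {"x": -0.5,"y": 0,"z": -1,"ax": 0,"ay": 0,"az": 0,"fingers": 10},
    {"x": 0,"y": 0,"z": 0,"ax": 0,"ay": 0,"az": 0,"fingers": 10},
    {"x": 0,"y": 0,"z": 0,"ax": 0,"ay": 0,"az": 0,"fingers": 10},
  ],
  force=30,
)

```text
t: 8.8
eef_pos: [0.4209, -0.4194, 0.1979]
tool_rot: [0.0, 0.988, -0.153, -0.0]
contact_force: [2.2, -1.2, -0.5]
gripper_width: 0.211
grasp_force: 29.3
```

Run:
```python
from h import *
st()
# geometry plan: H,P measured; knob TCP initial K0 offset check
H=np.array([.429,-.3317]);P=np.array([.4078,-.4150]);Lk=.083
from math import *
def circ(P,r,H,R):
    v=H-P;d=np.linalg.norm(v);a=(r*r-R*R+d*d)/2/d;h=sqrt(r*r-a*a);u=v/d
    return P+a*u+h*np.array([-u[1],u[0]])
for e in(0,.03,.05,.053,.056,.06):
    S=circ(P,.061+e,H,.1); b=(P-S)/np.linalg.norm(P-S); 
    g=S-H
    print(e,"S",S.round(4),"bar deg",degrees(atan2(b[1],b[0])).__round__(1),"knob flat",(S+.083*b).round(4),"tilt.22",(S+(.083*cos(.22)-.028*sin(.22))*b).round(4),"door",round(degrees(atan2(g[1],g[0])),1))
```

```text
t 8.8 p [ 0.4209 -0.4194  0.1979] yaw -17.55 zax [-0. -0. -1.] F [ 2.22 -1.2  -0.5 ] g 0.21084682235493057 29.33876484632492
0 S [ 0.3506 -0.3938] bar deg -20.4 knob flat [ 0.4284 -0.4227] tilt.22 [ 0.4208 -0.4198] door -141.6
0.03 S [ 0.3337 -0.3621] bar deg -35.5 knob flat [ 0.4013 -0.4104] tilt.22 [ 0.3947 -0.4056] door -162.3
0.05 S [ 0.3291 -0.3367] bar deg -44.9 knob flat [ 0.388  -0.3952] tilt.22 [ 0.3822 -0.3895] door -177.1
0.053 S [ 0.329  -0.3326] bar deg -46.3 knob flat [ 0.3864 -0.3926] tilt.22 [ 0.3808 -0.3867] door -179.5
0.056 S [ 0.3291 -0.3285] bar deg -47.7 knob flat [ 0.3849 -0.3899] tilt.22 [ 0.3795 -0.3839] door 178.1
0.06 S [ 0.3294 -0.3228] bar deg -49.6 knob flat [ 0.3832 -0.3861] tilt.22 [ 0.3779 -0.3799] door 174.9
```

```bash
cat > plan.py <<'E'
from h import *
from math import *
H=np.array([.429,-.3317]);P=np.array([.4078,-.4150]);ZR=.179
def circ(P,r,H,R):
    v=H-P;d=np.linalg.norm(v);a=(r*r-R*R+d*d)/2/d;h=sqrt(r*r-a*a);u=v/d
    return P+a*u+h*np.array([-u[1],u[0]])
def pose(e,th):  # TCP xyz, yaw for pin at 61+e from swivel, tilt th
    S=circ(P,.061+e,H,.1);b=(P-S)/np.linalg.norm(P-S)
    k=S+(.083*cos(th)-.028*sin(th))*b
    return np.array([*k,ZR+.083*sin(th)-.028*(1-cos(th))]),atan2(b[1],b[0])
def rows(ps,p0=None,y0=None):
    o=bot.get_obs();w,x,y,z=o["tool_rot"];M=R.from_quat([x,y,z,w]).as_matrix()
    p=o["eef_pos"] if p0 is None else p0; yaw=atan2(M[1,0],M[0,0]) if y0 is None else y0
    for q,yw in ps:
        d=q-p;c,s=cos(yaw),sin(yaw)
        print(np.round([(c*d[0]+s*d[1])*1e3,(s*d[0]-c*d[1])*1e3,-d[2]*1e3,-degrees(yw-yaw)],1))
        p,yaw=q,yw
E
python3 -c "
from plan import *
st();rows([pose(e,.24) for e in np.linspace(.0035,.052,16)])"
```

```text
t 8.8 p [ 0.4209 -0.4194  0.1979] yaw -17.55 zax [-0. -0. -1.] F [ 2.22 -1.2  -0.5 ] g 0.21084682235493057 29.33876484632492
[-4.4  0.5 -0.1  4.8]
[-3.2  0.2 -0.   1.7]
[-3.2  0.1 -0.   1.7]
[-3.2 -0.  -0.   1.6]
[-3.2 -0.1 -0.   1.6]
[-3.2 -0.2 -0.   1.6]
[-3.2 -0.3 -0.   1.6]
[-3.2 -0.4 -0.   1.5]
[-3.2 -0.4 -0.   1.5]
[-3.2 -0.5 -0.   1.5]
[-3.2 -0.6 -0.   1.5]
[-3.2 -0.7 -0.   1.5]
[-3.2 -0.8 -0.   1.5]
[-3.2 -0.9 -0.   1.5]
[-3.2 -0.9 -0.   1.5]
[-3.2 -1.  -0.   1.5]
```

Call:
jog_arm(
  rows=[
    {"x": -4,"y": 0.5,"z": 0,"ax": 0,"ay": 0,"az": 3,"fingers": 10},
    {"x": -3.2,"y": 0.2,"z": 0,"ax": 0,"ay": 0,"az": 2.5,"fingers": 10},
    {"x": -3.2,"y": 0,"z": 0,"ax": 0,"ay": 0,"az": 2,"fingers": 10},
    {"x": -3.2,"y": 0,"z": 0,"ax": 0,"ay": 0,"az": 1.6,"fingers": 10},
    {"x": -3.2,"y": -0.1,"z": 0,"ax": 0,"ay": 0,"az": 1.6,"fingers": 10},
    {"x": -3.2,"y": -0.2,"z": 0,"ax": 0,"ay": 0,"az": 1.6,"fingers": 10},
    {"x": -3.2,"y": -0.3,"z": 0,"ax": 0,"ay": 0,"az": 1.6,"fingers": 10},
    {"x": -3.2,"y": -0.4,"z": 0,"ax": 0,"ay": 0,"az": 1.5,"fingers": 10},
  ],
)

```text
t: 9.6
eef_pos: [0.397, -0.408, 0.1979]
tool_rot: [0.0, 0.959, -0.285, -0.0]
contact_force: [-0.1, -3.5, -0.6]
gripper_width: 0.207
grasp_force: 29.4
```

Call:
jog_arm(
  rows=[
    {"x": -3.2,"y": -0.4,"z": 0,"ax": 0,"ay": 0,"az": 1.5,"fingers": 10},
    {"x": -3.2,"y": -0.5,"z": 0,"ax": 0,"ay": 0,"az": 1.5,"fingers": 10},
    {"x": -3.2,"y": -0.6,"z": 0,"ax": 0,"ay": 0,"az": 1.5,"fingers": 10},
    {"x": -3.2,"y": -0.7,"z": 0,"ax": 0,"ay": 0,"az": 1.5,"fingers": 10},
    {"x": -3.2,"y": -0.8,"z": 0,"ax": 0,"ay": 0,"az": 1.5,"fingers": 10},
    {"x": -3.2,"y": -0.9,"z": 0,"ax": 0,"ay": 0,"az": 1.5,"fingers": 10},
    {"x": 0,"y": 0,"z": 0,"ax": 0,"ay": 0,"az": 0,"fingers": 10},
    {"x": 0,"y": 0,"z": 0,"ax": 0,"ay": 0,"az": 0,"fingers": 10},
  ],
)

```text
t: 10.4
eef_pos: [0.3844, -0.3933, 0.1979]
tool_rot: [0.0, 0.934, -0.358, -0.0]
contact_force: [-1.2, -3.5, -0.3]
gripper_width: 0.209
grasp_force: 29.4
```

```bash
python3 -c "
from plan import *
st()
rows([pose(.052,.24),pose(.052,.15),pose(.052,.11)])
c=bot.read_camera('side');d=bot.read_camera('top')
import pickle;pickle.dump((c,d),open('c.pkl','wb'))
hsv=lambda im:cv2.cvtColor(im,cv2.COLOR_RGB2HSV)
h=hsv(c['pixels']);m=(h[...,0]>18)&(h[...,0]<30)&(h[...,1]>150)
ys,xs=np.nonzero(m[120:200,280:390]);print(len(xs),xs.min()+280,xs.max()+280,ys.min()+120,ys.max()+120)
S=circ(P,.113,H,.1);print('exp swivel px',proj(c,[*S,.2]),'pin',proj(c,[*P,.204]))
"
```

```text
t 10.4 p [ 0.3844 -0.3933  0.1979] yaw -41.93 zax [-0. -0. -1.] F [-1.19 -3.5  -0.29] g 0.2085128837011631 29.36610370874405
[-7.1 -2.1 -0.   3.9]
[ 3.9 -0.   6.8 -0. ]
[ 1.5 -0.   3.1 -0. ]
35 337 373 149 199
exp swivel px [370.40090762 203.01688913] pin [346.59764248 167.58283786]
```

```bash
python3 -c "
from plan import *
rows([pose(.0475,.24),pose(.049,.24)]+[pose(.049,t) for t in (.21,.18,.15,.13,.11,.1)])"
```

```text
[-2.8 -0.7 -0.1  1.8]
[-1.5 -0.4 -0.   0.7]
[ 1.4 -0.   2.2 -0. ]
[ 1.3  0.   2.3 -0. ]
[ 1.2 -0.   2.3 -0. ]
[ 0.8  0.   1.6 -0. ]
[ 0.8 -0.   1.6 -0. ]
[ 0.4 -0.   0.8 -0. ]
```

Call:
jog_arm(
  rows=[
    {"x": -2.8,"y": -0.7,"z": 0,"ax": 0,"ay": 0,"az": 1.8,"fingers": 10},
    {"x": -1.5,"y": -0.4,"z": 0,"ax": 0,"ay": 0,"az": 0.7,"fingers": 10},
    {"x": 1.4,"y": 0,"z": 2.2,"ax": 0,"ay": 0,"az": 0,"fingers": 10},
    {"x": 1.3,"y": 0,"z": 2.3,"ax": 0,"ay": 0,"az": 0,"fingers": 10},
    {"x": 1.2,"y": 0,"z": 2.3,"ax": 0,"ay": 0,"az": 0,"fingers": 10},
    {"x": 0.8,"y": 0,"z": 1.6,"ax": 0,"ay": 0,"az": 0,"fingers": 10},
    {"x": 0.8,"y": 0,"z": 1.6,"ax": 0,"ay": 0,"az": 0,"fingers": 10},
    {"x": 0,"y": 0,"z": 0,"ax": 0,"ay": 0,"az": 0,"fingers": 10},
  ],
)

```text
t: 11.3
eef_pos: [0.3871, -0.3937, 0.1879]
tool_rot: [-0.0, 0.926, -0.378, 0.001]
contact_force: [4.4, -2.4, 2.0]
gripper_width: 0.207
grasp_force: 29.6
```

Call:
jog_arm(
  rows=[
    {"x": 0.4,"y": 0,"z": 0.8,"ax": 0,"ay": 0,"az": 0,"fingers": 10},
    {"x": 0.4,"y": 0,"z": 0.8,"ax": 0,"ay": 0,"az": 0,"fingers": 10},
    {"x": 0.3,"y": 0,"z": 0.8,"ax": 0,"ay": 0,"az": 0,"fingers": 10},
    {"x": 0,"y": 0,"z": 0.8,"ax": 0,"ay": 0,"az": 0,"fingers": 10},
    {"x": 0,"y": 0,"z": 0.8,"ax": 0,"ay": 0,"az": 0,"fingers": 10},
    {"x": 0,"y": 0,"z": 0,"ax": 0,"ay": 0,"az": 0,"fingers": 10},
    {"x": 0,"y": 0,"z": 0,"ax": 0,"ay": 0,"az": 0,"fingers": 10},
    {"x": 0,"y": 0,"z": 0,"ax": 0,"ay": 0,"az": 0,"fingers": 10},
  ],
)

```text
t: 12.1
eef_pos: [0.3878, -0.3946, 0.1843]
tool_rot: [0.0, 0.926, -0.378, 0.001]
contact_force: [4.0, -3.5, 2.8]
gripper_width: 0.206
grasp_force: 29.6
```

```bash
python3 -c "
from plan import *
st()
rows([pose(.049,.09)]);print(pose(.049,.09))"
```

```text
t 12.1 p [ 0.3878 -0.3946  0.1843] yaw -44.41 zax [ 0.002 -0.001 -1.   ] F [ 4.   -3.53  2.8 ] g 0.20640909662684015 29.617159366607666
[-1.3  0.6 -2.  -0. ]
(array([ 0.3864694 , -0.39411511,  0.1863466 ]), -0.7748406101438946)
```

Call:
jog_arm(
  rows=[
    {"x": -0.5,"y": -0.3,"z": 0,"ax": 0,"ay": 0,"az": 0.3,"fingers": 10},
    {"x": -0.5,"y": -0.1,"z": 0,"ax": 0,"ay": 0,"az": 0.3,"fingers": 10},
    {"x": -0.5,"y": -0.1,"z": 0,"ax": 0,"ay": 0,"az": 0.2,"fingers": 10},
    {"x": -0.5,"y": -0.1,"z": 0,"ax": 0,"ay": 0,"az": 0.2,"fingers": 10},
    {"x": -0.5,"y": -0.1,"z": 0,"ax": 0,"ay": 0,"az": 0.2,"fingers": 10},
    {"x": 0,"y": 0,"z": 0,"ax": 0,"ay": 0,"az": 0,"fingers": 10},
    {"x": 0,"y": 0,"z": 0,"ax": 0,"ay": 0,"az": 0,"fingers": 10},
    {"x": 0,"y": 0,"z": 0,"ax": 0,"ay": 0,"az": 0,"fingers": 10},
  ],
)

```text
t: 12.9
eef_pos: [0.3865, -0.3926, 0.1844]
tool_rot: [0.0, 0.922, -0.388, 0.001]
contact_force: [4.2, -4.1, 2.5]
gripper_width: 0.206
grasp_force: 29.6
```

Call:
jog_arm(
  rows=[
    {"x": -0.4,"y": -0.1,"z": 0.3,"ax": 0,"ay": 0,"az": 0.2,"fingers": 10},
    {"x": -0.4,"y": -0.1,"z": 0.2,"ax": 0,"ay": 0,"az": 0.2,"fingers": 10},
    {"x": -0.4,"y": -0.1,"z": 0,"ax": 0,"ay": 0,"az": 0.2,"fingers": 10},
    {"x": -0.3,"y": -0.1,"z": 0,"ax": 0,"ay": 0,"az": 0.1,"fingers": 10},
    {"x": 0,"y": 0,"z": 0,"ax": 0,"ay": 0,"az": 0,"fingers": 10},
    {"x": 0,"y": 0,"z": 0,"ax": 0,"ay": 0,"az": 0,"fingers": 10},
    {"x": 0,"y": 0,"z": 0,"ax": 0,"ay": 0,"az": 0,"fingers": 10},
    {"x": 0,"y": 0,"z": 0,"ax": 0,"ay": 0,"az": 0,"fingers": 10},
  ],
)

```text
t: 13.7
eef_pos: [0.3858, -0.3913, 0.184]
tool_rot: [0.0, 0.919, -0.393, 0.001]
contact_force: [3.5, -3.2, 3.1]
gripper_width: 0.21
grasp_force: 29.6
```

```bash
python3 -c "
from plan import *
st()
for e in(.05,.051,.052,.053,.054):rows([pose(e,.09)])"
```

```text
t 13.7 p [ 0.3858 -0.3913  0.184 ] yaw -46.32 zax [ 0.002 -0.001 -1.   ] F [ 3.51 -3.15  3.15] g 0.20974242607814217 29.628814458847046
[ 1.5  1.3 -2.4 -1.5]
[ 0.5  1.  -2.4 -1. ]
[-0.5  0.8 -2.4 -0.5]
[-1.5  0.5 -2.4 -0. ]
[-2.5  0.2 -2.4  0.4]
```

Call:
jog_arm(
  rows=[
    {"x": 0,"y": 0.4,"z": 0,"ax": 0,"ay": 0,"az": 0,"fingers": 10},
    {"x": 0,"y": 0.4,"z": 0,"ax": 0,"ay": 0,"az": 0,"fingers": 10},
    {"x": -0.4,"y": -0.1,"z": 0,"ax": 0,"ay": 0,"az": 0.2,"fingers": 10},
    {"x": -0.4,"y": -0.1,"z": 0,"ax": 0,"ay": 0,"az": 0.2,"fingers": 10},
    {"x": -0.4,"y": -0.1,"z": 0,"ax": 0,"ay": 0,"az": 0.2,"fingers": 10},
    {"x": 0,"y": 0,"z": 0,"ax": 0,"ay": 0,"az": 0,"fingers": 10},
    {"x": 0,"y": 0,"z": 0,"ax": 0,"ay": 0,"az": 0,"fingers": 10},
    {"x": 0,"y": 0,"z": 0,"ax": 0,"ay": 0,"az": 0,"fingers": 10},
  ],
)

```text
t: 14.5
eef_pos: [0.3849, -0.3908, 0.184]
tool_rot: [0.0, 0.917, -0.398, 0.001]
contact_force: [5.1, -3.2, 2.5]
gripper_width: 0.208
grasp_force: 29.6
```

Call:
jog_arm(
  rows=[
    {"x": -0.4,"y": -0.1,"z": 0,"ax": 0,"ay": 0,"az": 0.2,"fingers": 10},
    {"x": -0.4,"y": -0.1,"z": 0,"ax": 0,"ay": 0,"az": 0.2,"fingers": 10},
    {"x": -0.4,"y": -0.1,"z": 0,"ax": 0,"ay": 0,"az": 0.2,"fingers": 10},
    {"x": -0.3,"y": -0.1,"z": 0,"ax": 0,"ay": 0,"az": 0.1,"fingers": 10},
    {"x": 0,"y": 0,"z": 0,"ax": 0,"ay": 0,"az": 0,"fingers": 10},
    {"x": 0,"y": 0,"z": 0,"ax": 0,"ay": 0,"az": 0,"fingers": 10},
    {"x": 0,"y": 0,"z": 0,"ax": 0,"ay": 0,"az": 0,"fingers": 10},
    {"x": 0,"y": 0,"z": 0,"ax": 0,"ay": 0,"az": 0,"fingers": 10},
  ],
)

```text
t: 15.3
eef_pos: [0.3842, -0.3893, 0.1839]
tool_rot: [0.0, 0.915, -0.404, 0.001]
contact_force: [5.3, -3.6, 1.9]
gripper_width: 0.211
grasp_force: 29.6
```

```bash
python3 -c "
from plan import *
st()
for e in(.052,.053,.054,.055):rows([pose(e,.09)])"
```

```text
t 15.3 p [ 0.3842 -0.3893  0.1839] yaw -47.62 zax [ 0.002 -0.001 -1.   ] F [ 5.29 -3.61  1.94] g 0.21101127208260606 29.580230712890625
[ 2.   1.  -2.4 -1.8]
[ 1.   0.7 -2.4 -1.3]
[ 0.   0.4 -2.4 -0.9]
[-1.   0.2 -2.4 -0.4]
```

Call:
jog_arm(
  rows=[
    {"x": 0,"y": 0,"z": 0.7,"ax": 0,"ay": 0,"az": 0,"fingers": 10},
    {"x": 0.2,"y": 0,"z": 0.7,"ax": 0,"ay": 0,"az": 0,"fingers": 10},
    {"x": 0.2,"y": 0,"z": 0.6,"ax": 0,"ay": 0,"az": 0,"fingers": 10},
    {"x": 0,"y": 0,"z": 0,"ax": 0,"ay": 0,"az": 0,"fingers": 10},
    {"x": 0,"y": 0,"z": 0,"ax": 0,"ay": 0,"az": 0,"fingers": 10},
    {"x": 0,"y": 0,"z": 0,"ax": 0,"ay": 0,"az": 0,"fingers": 10},
    {"x": 0,"y": 0,"z": 0,"ax": 0,"ay": 0,"az": 0,"fingers": 10},
    {"x": 0,"y": 0,"z": 0,"ax": 0,"ay": 0,"az": 0,"fingers": 10},
  ],
)

```text
t: 16.1
eef_pos: [0.3846, -0.3896, 0.182]
tool_rot: [0.0, 0.915, -0.404, 0.001]
contact_force: [5.5, -4.0, 1.6]
gripper_width: 0.208
grasp_force: 29.6
```

```bash
python3 -c "
from plan import *
st()
c=bot.read_camera('side');im=c['pixels'][125:215,285:390]
d=bot.read_camera('top');
cv2.imwrite('pics/e1.png',cv2.resize(im,None,fx=7,fy=6.6,interpolation=2)[...,::-1])"
```

```text
t 16.1 p [ 0.3846 -0.3896  0.182 ] yaw -47.62 zax [ 0.003 -0.001 -1.   ] F [ 5.45 -3.97  1.63] g 0.208240251032493 29.579461812973022
```

View pics/e1.png

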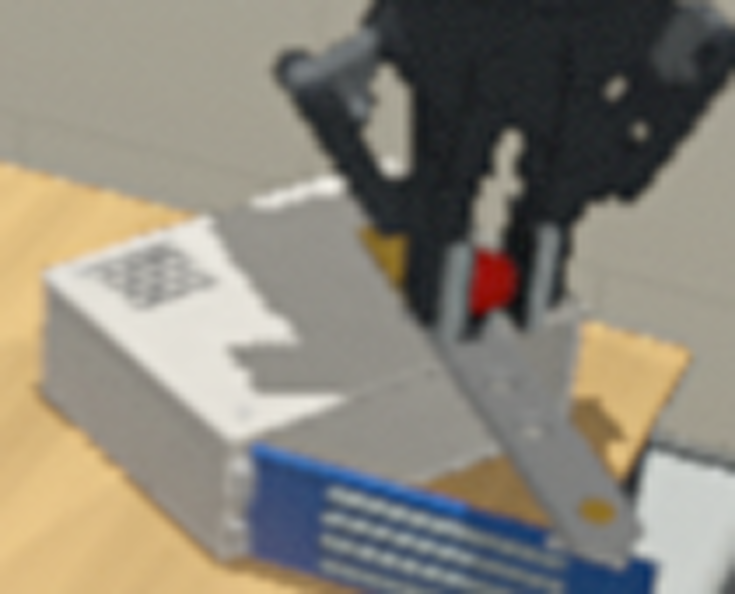

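The swivel is at crop (598,510), which is px (370.4,202.3) and matches the prediction. Vertical force fell while I pressed down, so the eye is dropping over the pin. I'll keep pressing along the arc.

Call:
jog_arm(
  rows=[
    {"x": 0.3,"y": 0,"z": 0.7,"ax": 0,"ay": 0,"az": 0,"fingers": 10},
    {"x": 0.3,"y": 0,"z": 0.7,"ax": 0,"ay": 0,"az": 0,"fingers": 10},
    {"x": 0.3,"y": 0,"z": 0.7,"ax": 0,"ay": 0,"az": 0,"fingers": 10},
    {"x": 0.2,"y": 0,"z": 0.7,"ax": 0,"ay": 0,"az": 0,"fingers": 10},
    {"x": 0,"y": 0,"z": 0,"ax": 0,"ay": 0,"az": 0,"fingers": 10},
    {"x": 0,"y": 0,"z": 0,"ax": 0,"ay": 0,"az": 0,"fingers": 10},
    {"x": 0,"y": 0,"z": 0,"ax": 0,"ay": 0,"az": 0,"fingers": 10},
    {"x": 0,"y": 0,"z": 0,"ax": 0,"ay": 0,"az": 0,"fingers": 10},
  ],
)

```text
t: 17.0
eef_pos: [0.3852, -0.3904, 0.1791]
tool_rot: [0.0, 0.915, -0.404, 0.001]
contact_force: [5.6, -3.6, 2.7]
gripper_width: 0.211
grasp_force: 29.6
```

Call:
jog_arm(
  rows=[
    {"x": 0.3,"y": 0,"z": 0.5,"ax": 0,"ay": 0,"az": 0,"fingers": 10},
    {"x": 0.3,"y": 0,"z": 0.5,"ax": 0,"ay": 0,"az": 0,"fingers": 10},
    {"x": 0.3,"y": 0,"z": 0.5,"ax": 0,"ay": 0,"az": 0,"fingers": 10},
    {"x": 0.3,"y": 0,"z": 0.5,"ax": 0,"ay": 0,"az": 0,"fingers": 10},
    {"x": 0,"y": 0,"z": 0,"ax": 0,"ay": 0,"az": 0,"fingers": 10},
    {"x": 0,"y": 0,"z": 0,"ax": 0,"ay": 0,"az": 0,"fingers": 10},
    {"x": 0,"y": 0,"z": 0,"ax": 0,"ay": 0,"az": 0,"fingers": 10},
    {"x": 0,"y": 0,"z": 0,"ax": 0,"ay": 0,"az": 0,"fingers": 10},
  ],
)

```text
t: 17.8
eef_pos: [0.3857, -0.3912, 0.177]
tool_rot: [0.0, 0.915, -0.404, 0.001]
contact_force: [4.6, -3.0, 2.3]
gripper_width: 0.21
grasp_force: 29.6
```

```bash
python3 -c "
from plan import *
st()
for e in(.050,.052,.053,.054,.055):rows([pose(e,.0)])"
```

```text
t 17.8 p [ 0.3857 -0.3912  0.177 ] yaw -47.63 zax [ 0.002 -0.001 -1.   ] F [ 4.58 -3.04  2.32] g 0.21008453164073917 29.626736640930176
[ 4.5  1.1 -2.  -2.8]
[ 2.5  0.7 -2.  -1.8]
[ 1.5  0.5 -2.  -1.4]
[ 0.5  0.2 -2.  -0.9]
[-0.5 -0.  -2.  -0.4]
```

Call:
jog_arm(
  rows=[
    {"x": 0.3,"y": 0,"z": 0.5,"ax": 0,"ay": 0,"az": 0,"fingers": 10},
    {"x": 0.3,"y": 0,"z": 0.5,"ax": 0,"ay": 0,"az": 0,"fingers": 10},
    {"x": 0.3,"y": 0,"z": 0.5,"ax": 0,"ay": 0,"az": 0,"fingers": 10},
    {"x": 0.3,"y": 0,"z": 0.5,"ax": 0,"ay": 0,"az": 0,"fingers": 10},
    {"x": 0,"y": 0,"z": 0,"ax": 0,"ay": 0,"az": 0,"fingers": 10},
    {"x": 0,"y": 0,"z": 0,"ax": 0,"ay": 0,"az": 0,"fingers": 10},
    {"x": 0,"y": 0,"z": 0,"ax": 0,"ay": 0,"az": 0,"fingers": 10},
    {"x": 0,"y": 0,"z": 0,"ax": 0,"ay": 0,"az": 0,"fingers": 10},
  ],
)

```text
t: 18.6
eef_pos: [0.3858, -0.3917, 0.1748]
tool_rot: [-0.0, 0.915, -0.404, 0.0]
contact_force: [4.6, -2.2, 3.2]
gripper_width: 0.209
grasp_force: 29.7
```

Call:
jog_arm(
  rows=[
    {"x": 0.4,"y": 0,"z": 0.3,"ax": 0,"ay": 0,"az": 0,"fingers": 10},
    {"x": 0.4,"y": 0,"z": 0.3,"ax": 0,"ay": 0,"az": 0,"fingers": 10},
    {"x": 0.4,"y": 0,"z": 0.3,"ax": 0,"ay": 0,"az": 0,"fingers": 10},
    {"x": 0.4,"y": 0,"z": 0.3,"ax": 0,"ay": 0,"az": 0,"fingers": 10},
    {"x": 0,"y": 0,"z": 0,"ax": 0,"ay": 0,"az": 0,"fingers": 10},
    {"x": 0,"y": 0,"z": 0,"ax": 0,"ay": 0,"az": 0,"fingers": 10},
    {"x": 0,"y": 0,"z": 0,"ax": 0,"ay": 0,"az": 0,"fingers": 10},
    {"x": 0,"y": 0,"z": 0,"ax": 0,"ay": 0,"az": 0,"fingers": 10},
  ],
)

```text
t: 19.4
eef_pos: [0.386, -0.392, 0.173]
tool_rot: [-0.0, 0.915, -0.404, -0.001]
contact_force: [0.1, 4.7, 4.3]
gripper_width: 0.212
grasp_force: 29.8
```

```bash
python3 -c "
from plan import *
st()
for e in(.050,.052,.053,.054,.055):rows([pose(e,.0)])"
```

```text
t 19.4 p [ 0.386 -0.392  0.173] yaw -47.64 zax [-0.001  0.002 -1.   ] F [0.07 4.75 4.27] g 0.21164450647676714 29.783259630203247
[ 3.7  0.7 -6.  -2.8]
[ 1.7  0.3 -6.  -1.8]
[ 0.7  0.1 -6.  -1.4]
[-0.3 -0.2 -6.  -0.9]
[-1.3 -0.4 -6.  -0.4]
```

Call:
jog_arm(
  rows=[
    {"x": -0.4,"y": 0,"z": 0.5,"ax": 0,"ay": 0,"az": 0,"fingers": 10},
    {"x": 0,"y": 0.4,"z": 0.5,"ax": 0,"ay": 0,"az": 0,"fingers": 10},
    {"x": 0,"y": -0.4,"z": 0,"ax": 0,"ay": 0,"az": 0,"fingers": 10},
    {"x": 0,"y": -0.4,"z": 0,"ax": 0,"ay": 0,"az": 0,"fingers": 10},
    {"x": 0,"y": 0.4,"z": 0,"ax": 0,"ay": 0,"az": 0,"fingers": 10},
    {"x": 0,"y": 0,"z": 0,"ax": 0,"ay": 0,"az": 0,"fingers": 10},
    {"x": 0,"y": 0,"z": 0,"ax": 0,"ay": 0,"az": 0,"fingers": 10},
    {"x": 0,"y": 0,"z": 0,"ax": 0,"ay": 0,"az": 0,"fingers": 10},
  ],
)

```text
t: 20.2
eef_pos: [0.386, -0.3921, 0.1722]
tool_rot: [-0.0, 0.915, -0.404, -0.0]
contact_force: [-1.1, 4.3, 4.5]
gripper_width: 0.212
grasp_force: 29.8
```

Call:
jog_arm(
  rows=[
    {"x": -0.3,"y": 0,"z": -1.2,"ax": 0,"ay": 0,"az": 0,"fingers": 10},
    {"x": 0,"y": 0,"z": -1.2,"ax": 0,"ay": 0,"az": 0,"fingers": 10},
    {"x": 0,"y": 0,"z": 0,"ax": 0,"ay": 0,"az": 0,"fingers": 24},
    {"x": 0,"y": 0,"z": 0,"ax": 0,"ay": 0,"az": 0,"fingers": 36},
    {"x": 0,"y": 0,"z": 0,"ax": 0,"ay": 0,"az": 0,"fingers": 45},
    {"x": 0,"y": 0,"z": 0,"ax": 0,"ay": 0,"az": 0,"fingers": 45},
    {"x": 0,"y": 0,"z": 0,"ax": 0,"ay": 0,"az": 0,"fingers": 45},
    {"x": 0,"y": 0,"z": 0,"ax": 0,"ay": 0,"az": 0,"fingers": 45},
  ],
)

```text
t: 21.0
eef_pos: [0.386, -0.3924, 0.1747]
tool_rot: [0.0, 0.915, -0.404, -0.0]
contact_force: [-0.3, -0.6, 0.3]
gripper_width: 0.527
grasp_force: 0.0
```

Call:
jog_arm(
  rows=[
    {"x": 0,"y": 0,"z": -5,"ax": 0,"ay": 0,"az": 0,"fingers": 45},
    {"x": 0,"y": 0,"z": -10,"ax": 0,"ay": 0,"az": 0,"fingers": 45},
    {"x": 0,"y": 0,"z": -15,"ax": 0,"ay": 0,"az": 0,"fingers": 45},
    {"x": 0,"y": 0,"z": -20,"ax": 0,"ay": 0,"az": 0,"fingers": 45},
    {"x": 0,"y": 0,"z": -25,"ax": 0,"ay": 0,"az": 0,"fingers": 45},
    {"x": 0,"y": 0,"z": -25,"ax": 0,"ay": 0,"az": 0,"fingers": 45},
    {"x": 0,"y": 0,"z": -20,"ax": 0,"ay": 0,"az": 0,"fingers": 45},
    {"x": 0,"y": 0,"z": 0,"ax": 0,"ay": 0,"az": 0,"fingers": 45},
  ],
)

```text
t: 21.8
eef_pos: [0.3874, -0.3937, 0.2989]
tool_rot: [0.001, 0.915, -0.404, 0.003]
contact_force: [-1.2, -0.2, 0.4]
gripper_width: 0.527
grasp_force: 0.0
```

```bash
python3 -c "
from plan import *
st()
c=bot.read_camera('side')
im=c['pixels'];h=cv2.cvtColor(im,cv2.COLOR_RGB2HSV)
m=(((h[...,0]<6)|(h[...,0]>174))&(h[...,1]>170)&(h[...,2]>90)).astype(np.uint8)
n,_,s,ce=cv2.connectedComponentsWithStats(m[120:215,285:395])
for i in range(1,n): print('red',s[i],ce[i]+[285,120])
m=((h[...,0]>=17)&(h[...,0]<30)&(h[...,1]>160)).astype(np.uint8)
n,_,s,ce=cv2.connectedComponentsWithStats(m[120:215,285:395])
for i in range(1,n): print('brass',s[i],ce[i]+[285,120])
for e in (.052,.0525,.0535,.0545):
  q,_=pose(e,0);S=circ(P,.061+e,H,.1);print(e,'knob',proj(c,[q[0],q[1],.222]),'swivel',proj(c,[*S,.2]))
print('pin',proj(c,[*P,.204]), 'knob if not seated', proj(c,[q[0],q[1],.2293]))
"
```

```text
t 21.8 p [ 0.3874 -0.3937  0.2989] yaw -47.66 zax [ 0.005 -0.004 -1.   ] F [-1.24 -0.18  0.43] g 0.5273742516274783 0.0
red [65 43  8  8 54] [353.31481481 166.2037037 ]
brass [53 39 13 14 91] [344.         165.34065934]
brass [84 81  3  2  6] [370.  201.5]
0.052 knob [353.51755909 168.64814306] swivel [370.40090762 203.01688913]
0.0525 knob [353.56334796 168.80071935] swivel [370.2920556  203.22752592]
0.0535 knob [353.64880614 169.10690027] swivel [370.06594974 203.64898075]
0.0545 knob [353.72601816 169.4144117 ] swivel [369.82849674 204.07061963]
pin [346.59764248 167.58283786] knob if not seated [354.11400981 166.39115465]
```

Call:
jog_arm(
  rows=[
    {"x": 0,"y": 20,"z": 0,"ax": 0,"ay": 0,"az": 0,"fingers": 45},
    {"x": 10,"y": 25,"z": 0,"ax": 0,"ay": 0,"az": 0,"fingers": 45},
    {"x": 15,"y": 25,"z": 0,"ax": 0,"ay": 0,"az": 0,"fingers": 45},
    {"x": 15,"y": 25,"z": 0,"ax": 0,"ay": 0,"az": 0,"fingers": 45},
    {"x": 15,"y": 25,"z": 0,"ax": 0,"ay": 0,"az": 0,"fingers": 45},
    {"x": 15,"y": 25,"z": 0,"ax": 0,"ay": 0,"az": 0,"fingers": 45},
    {"x": 10,"y": 20,"z": 0,"ax": 0,"ay": 0,"az": 0,"fingers": 45},
    {"x": 0,"y": 0,"z": 0,"ax": 0,"ay": 0,"az": 0,"fingers": 45},
  ],
)

```text
t: 22.65
eef_pos: [0.315, -0.565, 0.2933]
tool_rot: [0.001, 0.914, -0.406, -0.001]
contact_force: [0.8, -0.2, -0.3]
gripper_width: 0.525
grasp_force: 0.0
```

```bash
cat > chk.py <<'E'
from plan import *
def blobs(im,box):
    h=cv2.cvtColor(im,cv2.COLOR_RGB2HSV);u0,v0,u1,v1=box
    red=((h[...,0]<6)|(h[...,0]>174))&(h[...,1]>170)&(h[...,2]>90)
    n,_,s,ce=cv2.connectedComponentsWithStats(red[v0:v1,u0:u1].astype(np.uint8))
    i=1+np.argmin(np.where(s[1:,4]>15,abs(s[1:,4]-50),1e9)); print('red',s[i,4],(ce[i]+[u0,v0]).round(2)); r=ce[i]+[u0,v0]
    return r
a=bot.read_camera('side');b=bot.read_camera('top')
s0=cv2.imread('pics/s0.png')[...,::-1];t0=cv2.imread('pics/t0.png')[...,::-1]
A=(300,130,390,215);B=(310,180,395,280)
k0=tri(a,blobs(s0,A),b,blobs(t0,B));k1=tri(a,blobs(a['pixels'],A),b,blobs(b['pixels'],B))
print('knob before',k0,'after',k1,'d',k1[0]-k0[0]); print('pred',pose(-.00125,0)[0],pose(.0535,0)[0])
E
python3 chk.py
```

```text
red 44 [337.82 154.61]
red 45 [362.29 222.87]
red 49 [353.47 166.24]
red 48 [352.15 247.54]
knob before (array([ 0.42978302, -0.42006672,  0.22572667]), np.float64(0.0023805796435192855)) after (array([ 0.38613606, -0.39209622,  0.22871402]), np.float64(0.002065102832761444)) d [-0.04364696  0.0279705   0.00298735]
pred [ 0.42969841 -0.42281167  0.179     ] [ 0.38612147 -0.39214631  0.179     ]
```

```bash
cat > chk2.py <<'E'
from plan import *
a=bot.read_camera('side');b=bot.read_camera('top')
s0=cv2.imread('pics/s0.png')[...,::-1];t0=cv2.imread('pics/t0.png')[...,::-1]
def br(im,box,S):
    h=cv2.cvtColor(im,cv2.COLOR_RGB2HSV);u0,v0,u1,v1=box
    m=(h[...,0]>=17)&(h[...,0]<30)&(h[...,1]>S)
    n,_,s,ce=cv2.connectedComponentsWithStats(m[v0:v1,u0:u1].astype(np.uint8))
    for i in range(1,n):
        if 3<s[i,4]<400: print(s[i],(ce[i]+[u0,v0]).round(1))
for S in(150,): 
  for n,im,bx in(('s0',s0,(300,130,390,215)),('s1',a['pixels'],(300,130,390,215)),('t0',t0,(310,180,395,280)),('t1',b['pixels'],(310,180,395,280))):
    print(n,S);br(im,bx,S)
# predicted positions of bar top points, seated vs eye 4mm up, for side & top
for nm,e,th in(('before',-.00125,0),('after',.0535,0),('after+3',.0535,.036)):
    S=circ(P,.061+e,H,.1);bb=(P-S)/np.linalg.norm(P-S)
    for x in(0,.092,.114,.142):
        q=[*(S+bb*(x*cos(th)-.005*sin(th))),.199+x*sin(th)]; print(nm,x,proj(a,q).round(1),proj(b,q).round(1))
E
python3 chk2.py
```

```text
s0 150
[ 14  23  22  12 100] [323.5 158.1]
s1 150
[ 38  29  13  14 101] [344.2 165.7]
[69 71  3  2  6] [370.  201.5]
t0 150
[48 37  7  3  9] [360.6 217.6]
t1 150
[42 62  6  3  6] [354.5 242.7]
before 0 [369.3 182.5] [354.  266.6]
before 0.092 [334.6 162.9] [361.5 220.2]
before 0.114 [326.8 158.6] [363.3 209.3]
before 0.142 [317.2 153.2] [365.4 195.7]
after 0 [370.  204.1] [323.5 283.4]
after 0.092 [350.7 175.9] [352.1 245.3]
after 0.114 [346.5 169.7] [358.8 236.4]
after 0.142 [341.3 162.2] [367.2 225.2]
after+3 0 [370.  204.1] [323.4 283.4]
after+3 0.092 [350.9 174.6] [352.3 245.2]
after+3 0.114 [346.7 168.1] [359.1 236.2]
after+3 0.142 [341.6 160.2] [367.6 224.9]
```

The force record says the stay was down while pressed, but the triangulated knob is now about 3 mm high. The knob spring may have hopped it at release, so I'll press again from above with shut fingers and unload slowly.

Call:
jog_arm(
  rows=[
    {"x": -10,"y": -20,"z": 0,"ax": 0,"ay": 0,"az": 0,"fingers": 0},
    {"x": -15,"y": -25,"z": 0,"ax": 0,"ay": 0,"az": 0,"fingers": 0},
    {"x": -15,"y": -25,"z": 0,"ax": 0,"ay": 0,"az": 0,"fingers": 0},
    {"x": -15,"y": -25,"z": 0,"ax": 0,"ay": 0,"az": 0,"fingers": 0},
    {"x": -15,"y": -25,"z": 0,"ax": 0,"ay": 0,"az": 0,"fingers": 0},
    {"x": -10,"y": -25,"z": 0,"ax": 0,"ay": 0,"az": 0,"fingers": 0},
    {"x": 0,"y": -20,"z": 0,"ax": 0,"ay": 0,"az": 0,"fingers": 0},
    {"x": 0,"y": 0,"z": 0,"ax": 0,"ay": 0,"az": 0,"fingers": 0},
  ],
)

```text
t: 23.65
eef_pos: [0.3891, -0.3883, 0.295]
tool_rot: [-0.001, 0.916, -0.401, 0.001]
contact_force: [0.6, -0.0, -0.3]
gripper_width: 0.001
grasp_force: 0.0
```

```bash
python3 -c "
from plan import *
st([.3860,-.3922,.245])"
```

```text
t 23.65 p [ 0.3891 -0.3883  0.295 ] yaw -47.22 zax [ 0.002  0.001 -1.   ] F [ 0.56 -0.02 -0.31] g 0.00134581696710217 0.0
tool shift mm [ 0.7  5.  50. ]
```

Call:
jog_arm(
  rows=[
    {"x": 0.7,"y": 5,"z": 0,"ax": 0,"ay": 0,"az": 0,"fingers": 0},
    {"x": 0,"y": 0,"z": 12,"ax": 0,"ay": 0,"az": 0,"fingers": 0},
    {"x": 0,"y": 0,"z": 12,"ax": 0,"ay": 0,"az": 0,"fingers": 0},
    {"x": 0,"y": 0,"z": 12,"ax": 0,"ay": 0,"az": 0,"fingers": 0},
    {"x": 0,"y": 0,"z": 9,"ax": 0,"ay": 0,"az": 0,"fingers": 0},
    {"x": 0,"y": 0,"z": 5,"ax": 0,"ay": 0,"az": 0,"fingers": 0},
    {"x": 0,"y": 0,"z": 0,"ax": 0,"ay": 0,"az": 0,"fingers": 0},
    {"x": 0,"y": 0,"z": 0,"ax": 0,"ay": 0,"az": 0,"fingers": 0},
  ],
)

```text
t: 24.45
eef_pos: [0.383, -0.3964, 0.245]
tool_rot: [0.0, 0.915, -0.404, 0.0]
contact_force: [0.0, -0.2, -0.3]
gripper_width: 0.002
grasp_force: 0.0
```

Call:
jog_arm(
  rows=[
    {"x": 0,"y": 0,"z": 2,"ax": 0,"ay": 0,"az": 0,"fingers": 0},
    {"x": 0,"y": 0,"z": 2,"ax": 0,"ay": 0,"az": 0,"fingers": 0},
    {"x": 0,"y": 0,"z": 1,"ax": 0,"ay": 0,"az": 0,"fingers": 0},
    {"x": 0,"y": 0,"z": 1,"ax": 0,"ay": 0,"az": 0,"fingers": 0},
    {"x": 0,"y": 0,"z": 0,"ax": 0,"ay": 0,"az": 0,"fingers": 0},
    {"x": 0,"y": 0,"z": 0,"ax": 0,"ay": 0,"az": 0,"fingers": 0},
    {"x": 0,"y": 0,"z": 0,"ax": 0,"ay": 0,"az": 0,"fingers": 0},
    {"x": 0,"y": 0,"z": 0,"ax": 0,"ay": 0,"az": 0,"fingers": 0},
  ],
)

```text
t: 25.25
eef_pos: [0.3829, -0.3963, 0.2389]
tool_rot: [0.0, 0.915, -0.404, 0.0]
contact_force: [-0.0, 0.1, -0.4]
gripper_width: -0.0
grasp_force: 0.0
```

Call:
jog_arm(
  rows=[
    {"x": 0,"y": 0,"z": 1,"ax": 0,"ay": 0,"az": 0,"fingers": 0},
    {"x": 0,"y": 0,"z": 1,"ax": 0,"ay": 0,"az": 0,"fingers": 0},
    {"x": 0,"y": 0,"z": 1,"ax": 0,"ay": 0,"az": 0,"fingers": 0},
    {"x": 0,"y": 0,"z": 1,"ax": 0,"ay": 0,"az": 0,"fingers": 0},
    {"x": 0,"y": 0,"z": 0,"ax": 0,"ay": 0,"az": 0,"fingers": 0},
    {"x": 0,"y": 0,"z": 0,"ax": 0,"ay": 0,"az": 0,"fingers": 0},
    {"x": 0,"y": 0,"z": 0,"ax": 0,"ay": 0,"az": 0,"fingers": 0},
    {"x": 0,"y": 0,"z": 0,"ax": 0,"ay": 0,"az": 0,"fingers": 0},
  ],
)

```text
t: 26.05
eef_pos: [0.3829, -0.3962, 0.2349]
tool_rot: [0.0, 0.915, -0.404, 0.0]
contact_force: [-0.6, -1.1, 0.0]
gripper_width: 0.003
grasp_force: 0.0
```

Call:
jog_arm(
  rows=[
    {"x": 0,"y": 0,"z": -3,"ax": 0,"ay": 0,"az": 0,"fingers": 0},
    {"x": -1,"y": -5,"z": 0,"ax": 0,"ay": 0,"az": 0,"fingers": 0},
    {"x": 0,"y": 0,"z": 2,"ax": 0,"ay": 0,"az": 0,"fingers": 0},
    {"x": 0,"y": 0,"z": 1,"ax": 0,"ay": 0,"az": 0,"fingers": 0},
    {"x": 0,"y": 0,"z": 1,"ax": 0,"ay": 0,"az": 0,"fingers": 0},
    {"x": 0,"y": 0,"z": 1,"ax": 0,"ay": 0,"az": 0,"fingers": 0},
    {"x": 0,"y": 0,"z": 0,"ax": 0,"ay": 0,"az": 0,"fingers": 0},
    {"x": 0,"y": 0,"z": 0,"ax": 0,"ay": 0,"az": 0,"fingers": 0},
  ],
)

```text
t: 26.85
eef_pos: [0.3858, -0.3921, 0.2328]
tool_rot: [-0.0, 0.915, -0.404, -0.0]
contact_force: [0.8, -0.0, 0.7]
gripper_width: -0.002
grasp_force: 0.0
```

Call:
jog_arm(
  rows=[
    {"x": 0,"y": 0,"z": 1,"ax": 0,"ay": 0,"az": 0,"fingers": 0},
    {"x": 0,"y": 0,"z": 1,"ax": 0,"ay": 0,"az": 0,"fingers": 0},
    {"x": 0,"y": 0,"z": 1,"ax": 0,"ay": 0,"az": 0,"fingers": 0},
    {"x": 0,"y": 0,"z": 0,"ax": 0,"ay": 0,"az": 0,"fingers": 0},
    {"x": 0,"y": 0,"z": 0,"ax": 0,"ay": 0,"az": 0,"fingers": 0},
    {"x": 0,"y": 0,"z": 0,"ax": 0,"ay": 0,"az": 0,"fingers": 0},
    {"x": 0,"y": 0,"z": 0,"ax": 0,"ay": 0,"az": 0,"fingers": 0},
    {"x": 0,"y": 0,"z": 0,"ax": 0,"ay": 0,"az": 0,"fingers": 0},
  ],
)

```text
t: 27.65
eef_pos: [0.3859, -0.3921, 0.2298]
tool_rot: [0.0, 0.915, -0.404, 0.0]
contact_force: [-0.4, -0.3, 1.0]
gripper_width: -0.002
grasp_force: 0.0
```

Call:
jog_arm(
  rows=[
    {"x": 0,"y": 0,"z": 1,"ax": 0,"ay": 0,"az": 0,"fingers": 0},
    {"x": 0,"y": 0,"z": 1,"ax": 0,"ay": 0,"az": 0,"fingers": 0},
    {"x": 0,"y": 0,"z": 1,"ax": 0,"ay": 0,"az": 0,"fingers": 0},
    {"x": 0,"y": 0,"z": 0,"ax": 0,"ay": 0,"az": 0,"fingers": 0},
    {"x": 0,"y": 0,"z": 0,"ax": 0,"ay": 0,"az": 0,"fingers": 0},
    {"x": 0,"y": 0,"z": 0,"ax": 0,"ay": 0,"az": 0,"fingers": 0},
    {"x": 0,"y": 0,"z": 0,"ax": 0,"ay": 0,"az": 0,"fingers": 0},
    {"x": 0,"y": 0,"z": 0,"ax": 0,"ay": 0,"az": 0,"fingers": 0},
  ],
)

```text
t: 28.45
eef_pos: [0.3859, -0.3921, 0.2268]
tool_rot: [-0.0, 0.915, -0.404, 0.0]
contact_force: [-0.3, 0.3, 0.0]
gripper_width: -0.001
grasp_force: 0.0
```

Call:
jog_arm(
  rows=[
    {"x": 0,"y": 0,"z": 0.7,"ax": 0,"ay": 0,"az": 0,"fingers": 0},
    {"x": 0,"y": 0,"z": 0.7,"ax": 0,"ay": 0,"az": 0,"fingers": 0},
    {"x": 0,"y": 0,"z": 0.6,"ax": 0,"ay": 0,"az": 0,"fingers": 0},
    {"x": 0,"y": 0,"z": 0,"ax": 0,"ay": 0,"az": 0,"fingers": 0},
    {"x": 0,"y": 0,"z": 0,"ax": 0,"ay": 0,"az": 0,"fingers": 0},
    {"x": 0,"y": 0,"z": 0,"ax": 0,"ay": 0,"az": 0,"fingers": 0},
    {"x": 0,"y": 0,"z": 0,"ax": 0,"ay": 0,"az": 0,"fingers": 0},
    {"x": 0,"y": 0,"z": 0,"ax": 0,"ay": 0,"az": 0,"fingers": 0},
  ],
)

```text
t: 29.25
eef_pos: [0.3859, -0.3921, 0.2248]
tool_rot: [0.0, 0.915, -0.404, 0.0]
contact_force: [0.1, -0.9, 0.5]
gripper_width: -0.001
grasp_force: 0.0
```

Call:
jog_arm(
  rows=[
    {"x": 0,"y": 0,"z": 1,"ax": 0,"ay": 0,"az": 0,"fingers": 0},
    {"x": 0,"y": 0,"z": 1,"ax": 0,"ay": 0,"az": 0,"fingers": 0},
    {"x": 0,"y": 0,"z": 1,"ax": 0,"ay": 0,"az": 0,"fingers": 0},
    {"x": 0,"y": 0,"z": 0.8,"ax": 0,"ay": 0,"az": 0,"fingers": 0},
    {"x": 0,"y": 0,"z": 0,"ax": 0,"ay": 0,"az": 0,"fingers": 0},
    {"x": 0,"y": 0,"z": 0,"ax": 0,"ay": 0,"az": 0,"fingers": 0},
    {"x": 0,"y": 0,"z": 0,"ax": 0,"ay": 0,"az": 0,"fingers": 0},
    {"x": 0,"y": 0,"z": 0,"ax": 0,"ay": 0,"az": 0,"fingers": 0},
  ],
)

```text
t: 30.05
eef_pos: [0.3859, -0.3921, 0.2211]
tool_rot: [-0.0, 0.915, -0.404, 0.0]
contact_force: [0.5, -0.1, 0.1]
gripper_width: -0.0
grasp_force: 0.0
```

```bash
python3 -c "
from plan import *
for i in range(6): bot.read_camera('side'); st()" | cut -c1-140
```

```text
t 30.1 p [ 0.3858 -0.3922  0.221 ] yaw -47.65 zax [ 0. -0. -1.] F [ 0.1  -0.16 -0.15] g 0.005360568210454846 0.0
t 30.15 p [ 0.3859 -0.3921  0.221 ] yaw -47.65 zax [ 0. -0. -1.] F [-0.17  0.5   0.54] g -0.004815002267187163 0.0
t 30.2 p [ 0.3859 -0.3921  0.221 ] yaw -47.65 zax [ 0. -0. -1.] F [-0.46 -0.   -0.51] g -0.0009594098134914912 0.0
t 30.25 p [ 0.3858 -0.3921  0.221 ] yaw -47.65 zax [ 0. -0. -1.] F [ 0.14 -0.02 -1.  ] g -0.00011673262674690731 0.0
t 30.3 p [ 0.3858 -0.3921  0.221 ] yaw -47.65 zax [ 0. -0. -1.] F [ 0.6   0.11 -0.03] g 0.00023448138273581085 0.0
t 30.35 p [ 0.3859 -0.3921  0.221 ] yaw -47.65 zax [ 0. -0. -1.] F [-0.2   0.16  0.24] g 0.0023375630768012277 0.0
```

Call:
jog_arm(
  rows=[
    {"x": 0,"y": 0,"z": 1,"ax": 0,"ay": 0,"az": 0,"fingers": 0},
    {"x": 0,"y": 0,"z": 1,"ax": 0,"ay": 0,"az": 0,"fingers": 0},
    {"x": 0,"y": 0,"z": 1,"ax": 0,"ay": 0,"az": 0,"fingers": 0},
    {"x": 0,"y": 0,"z": 1,"ax": 0,"ay": 0,"az": 0,"fingers": 0},
    {"x": 0,"y": 0,"z": 0,"ax": 0,"ay": 0,"az": 0,"fingers": 0},
    {"x": 0,"y": 0,"z": 0,"ax": 0,"ay": 0,"az": 0,"fingers": 0},
    {"x": 0,"y": 0,"z": 0,"ax": 0,"ay": 0,"az": 0,"fingers": 0},
    {"x": 0,"y": 0,"z": 0,"ax": 0,"ay": 0,"az": 0,"fingers": 0},
  ],
)

```text
t: 31.15
eef_pos: [0.3859, -0.3921, 0.2171]
tool_rot: [0.0, 0.915, -0.404, 0.0]
contact_force: [0.6, -0.2, 0.3]
gripper_width: -0.001
grasp_force: 0.0
```

Call:
jog_arm(
  rows=[
    {"x": 0,"y": 0,"z": 1,"ax": 0,"ay": 0,"az": 0,"fingers": 0},
    {"x": 0,"y": 0,"z": 1,"ax": 0,"ay": 0,"az": 0,"fingers": 0},
    {"x": 0,"y": 0,"z": 1,"ax": 0,"ay": 0,"az": 0,"fingers": 0},
    {"x": 0,"y": 0,"z": 0,"ax": 0,"ay": 0,"az": 0,"fingers": 0},
    {"x": 0,"y": 0,"z": 0,"ax": 0,"ay": 0,"az": 0,"fingers": 0},
    {"x": 0,"y": 0,"z": 0,"ax": 0,"ay": 0,"az": 0,"fingers": 0},
    {"x": 0,"y": 0,"z": 0,"ax": 0,"ay": 0,"az": 0,"fingers": 0},
    {"x": 0,"y": 0,"z": 0,"ax": 0,"ay": 0,"az": 0,"fingers": 0},
  ],
)

```text
t: 31.95
eef_pos: [0.3859, -0.3921, 0.214]
tool_rot: [-0.0, 0.915, -0.404, 0.0]
contact_force: [-0.5, 0.4, -0.7]
gripper_width: -0.002
grasp_force: 0.0
```

```bash
cat > f.py <<'E'
from plan import *
F=[]
for i in range(6): bot.read_camera('side'); F.append(bot.get_obs()["contact_force"])
print(np.mean(F,0).round(2)); st()
c=bot.read_camera('side');h=cv2.cvtColor(c['pixels'],cv2.COLOR_RGB2HSV)
r=((h[...,0]<6)|(h[...,0]>174))&(h[...,1]>170)&(h[...,2]>90); ys,xs=np.nonzero(r[130:215,300:390]); print(len(ys),ys.min()+130,ys.max()+130,xs.min()+300,xs.max()+300)
E
python3 f.py
```

```text
[ 0.13 -0.26 -0.14]
t 32.25 p [ 0.3858 -0.3921  0.214 ] yaw -47.64 zax [-0. -0. -1.] F [-0.34 -1.14 -0.69] g 0.002534445946377206 0.0
56 163 170 350 357
```

Call:
jog_arm(
  rows=[
    {"x": 0,"y": 0,"z": 1,"ax": 0,"ay": 0,"az": 0,"fingers": 0},
    {"x": 0,"y": 0,"z": 1,"ax": 0,"ay": 0,"az": 0,"fingers": 0},
    {"x": 0,"y": 0,"z": 1,"ax": 0,"ay": 0,"az": 0,"fingers": 0},
    {"x": 0,"y": 0,"z": 1,"ax": 0,"ay": 0,"az": 0,"fingers": 0},
    {"x": 0,"y": 0,"z": 0,"ax": 0,"ay": 0,"az": 0,"fingers": 0},
    {"x": 0,"y": 0,"z": 0,"ax": 0,"ay": 0,"az": 0,"fingers": 0},
    {"x": 0,"y": 0,"z": 0,"ax": 0,"ay": 0,"az": 0,"fingers": 0},
    {"x": 0,"y": 0,"z": 0,"ax": 0,"ay": 0,"az": 0,"fingers": 0},
  ],
)

```text
t: 33.1
eef_pos: [0.3859, -0.3921, 0.21]
tool_rot: [0.0, 0.915, -0.404, 0.0]
contact_force: [0.0, -0.2, 0.9]
gripper_width: 0.004
grasp_force: 0.0
```

```bash
python3 f.py
```

```text
[ 0.11 -0.37 -0.11]
t 33.4 p [ 0.3859 -0.3921  0.21  ] yaw -47.64 zax [ 0. -0. -1.] F [ 0.32 -0.66 -0.97] g 0.003080725989030237 0.0
48 164 170 350 357
```

Call:
jog_arm(
  rows=[
    {"x": 0,"y": 0,"z": 1,"ax": 0,"ay": 0,"az": 0,"fingers": 0},
    {"x": 0,"y": 0,"z": 1,"ax": 0,"ay": 0,"az": 0,"fingers": 0},
    {"x": 0,"y": 0,"z": 1,"ax": 0,"ay": 0,"az": 0,"fingers": 0},
    {"x": 0,"y": 0,"z": 0,"ax": 0,"ay": 0,"az": 0,"fingers": 0},
    {"x": 0,"y": 0,"z": 0,"ax": 0,"ay": 0,"az": 0,"fingers": 0},
    {"x": 0,"y": 0,"z": 0,"ax": 0,"ay": 0,"az": 0,"fingers": 0},
    {"x": 0,"y": 0,"z": 0,"ax": 0,"ay": 0,"az": 0,"fingers": 0},
    {"x": 0,"y": 0,"z": 0,"ax": 0,"ay": 0,"az": 0,"fingers": 0},
  ],
)

```text
t: 34.25
eef_pos: [0.3859, -0.3922, 0.2071]
tool_rot: [0.0, 0.915, -0.404, 0.0]
contact_force: [0.3, -0.5, 1.2]
gripper_width: -0.002
grasp_force: 0.7
```

```bash
python3 f.py
```

```text
[-0.03 -0.4   1.49]
t 34.55 p [ 0.3859 -0.3921  0.207 ] yaw -47.64 zax [ 0. -0. -1.] F [-0.02  0.01  1.61] g 0.0016875065092786113 0.6990097649395466
38 164 170 350 357
```

Call:
jog_arm(
  rows=[
    {"x": 0,"y": 0,"z": 0.8,"ax": 0,"ay": 0,"az": 0,"fingers": 0},
    {"x": 0,"y": 0,"z": 0.8,"ax": 0,"ay": 0,"az": 0,"fingers": 0},
    {"x": 0,"y": 0,"z": 0.7,"ax": 0,"ay": 0,"az": 0,"fingers": 0},
    {"x": 0,"y": 0,"z": 0.7,"ax": 0,"ay": 0,"az": 0,"fingers": 0},
    {"x": 0,"y": 0,"z": 0,"ax": 0,"ay": 0,"az": 0,"fingers": 0},
    {"x": 0,"y": 0,"z": 0,"ax": 0,"ay": 0,"az": 0,"fingers": 0},
    {"x": 0,"y": 0,"z": 0,"ax": 0,"ay": 0,"az": 0,"fingers": 0},
    {"x": 0,"y": 0,"z": 0,"ax": 0,"ay": 0,"az": 0,"fingers": 0},
  ],
)

```text
t: 35.4
eef_pos: [0.386, -0.3922, 0.2041]
tool_rot: [0.0, 0.915, -0.404, 0.0]
contact_force: [-0.4, -0.5, 2.9]
gripper_width: 0.003
grasp_force: 1.5
```

```bash
python3 f.py
```

```text
[ 0.56 -0.16  3.81]
t 35.7 p [ 0.386  -0.3922  0.2041] yaw -47.65 zax [ 0. -0. -1.] F [ 1.2  -0.51  4.42] g -0.0002756345730293349 1.5684501081705093
37 165 172 350 357
```

Call:
jog_arm(
  rows=[
    {"x": 0,"y": 0,"z": 0.8,"ax": 0,"ay": 0,"az": 0,"fingers": 0},
    {"x": 0,"y": 0,"z": 0.8,"ax": 0,"ay": 0,"az": 0,"fingers": 0},
    {"x": 0,"y": 0,"z": 0.4,"ax": 0,"ay": 0,"az": 0,"fingers": 0},
    {"x": 0,"y": 0,"z": 0,"ax": 0,"ay": 0,"az": 0,"fingers": 0},
    {"x": 0,"y": 0,"z": 0,"ax": 0,"ay": 0,"az": 0,"fingers": 0},
    {"x": 0,"y": 0,"z": 0,"ax": 0,"ay": 0,"az": 0,"fingers": 0},
    {"x": 0,"y": 0,"z": 0,"ax": 0,"ay": 0,"az": 0,"fingers": 0},
    {"x": 0,"y": 0,"z": 0,"ax": 0,"ay": 0,"az": 0,"fingers": 0},
  ],
)

```text
t: 36.55
eef_pos: [0.3857, -0.392, 0.2018]
tool_rot: [-0.0, 0.915, -0.404, -0.0]
contact_force: [0.3, -0.4, 2.0]
gripper_width: -0.002
grasp_force: 1.0
```

```bash
python3 f.py
```

```text
[ 1.41 -1.05  2.16]
t 36.85 p [ 0.3857 -0.392   0.2018] yaw -47.64 zax [-0.  0. -1.] F [ 1.11 -0.9   2.03] g -0.00021633685173898836 1.0132007114589214
39 166 172 349 356
```

The vertical force fell from 3.8 to 2.2 N as I pressed, so the stay had been jammed about 4 mm high and has now dropped. I'll press a little further.

Call:
jog_arm(
  rows=[
    {"x": 0,"y": 0,"z": 0.8,"ax": 0,"ay": 0,"az": 0,"fingers": 0},
    {"x": 0,"y": 0,"z": 0.8,"ax": 0,"ay": 0,"az": 0,"fingers": 0},
    {"x": 0,"y": 0,"z": 0.7,"ax": 0,"ay": 0,"az": 0,"fingers": 0},
    {"x": 0,"y": 0,"z": 0.7,"ax": 0,"ay": 0,"az": 0,"fingers": 0},
    {"x": 0,"y": 0,"z": 0,"ax": 0,"ay": 0,"az": 0,"fingers": 0},
    {"x": 0,"y": 0,"z": 0,"ax": 0,"ay": 0,"az": 0,"fingers": 0},
    {"x": 0,"y": 0,"z": 0,"ax": 0,"ay": 0,"az": 0,"fingers": 0},
    {"x": 0,"y": 0,"z": 0,"ax": 0,"ay": 0,"az": 0,"fingers": 0},
  ],
)

```text
t: 37.7
eef_pos: [0.3858, -0.392, 0.199]
tool_rot: [-0.0, 0.915, -0.404, -0.0]
contact_force: [-0.4, 0.8, 3.4]
gripper_width: -0.002
grasp_force: 1.8
```

```bash
python3 f.py
```

```text
[0.33 0.6  3.78]
t 38.0 p [ 0.3858 -0.3921  0.199 ] yaw -47.65 zax [-0.  0. -1.] F [0.69 0.31 4.36] g 0.0010861904329466795 1.833990253508091
36 167 173 349 356
```

Call:
jog_arm(
  rows=[
    {"x": 0,"y": 0,"z": 0.6,"ax": 0,"ay": 0,"az": 0,"fingers": 0},
    {"x": 0,"y": 0,"z": 0.6,"ax": 0,"ay": 0,"az": 0,"fingers": 0},
    {"x": 0,"y": 0,"z": 0.6,"ax": 0,"ay": 0,"az": 0,"fingers": 0},
    {"x": 0,"y": 0,"z": 0,"ax": 0,"ay": 0,"az": 0,"fingers": 0},
    {"x": 0,"y": 0,"z": 0,"ax": 0,"ay": 0,"az": 0,"fingers": 0},
    {"x": 0,"y": 0,"z": 0,"ax": 0,"ay": 0,"az": 0,"fingers": 0},
    {"x": 0,"y": 0,"z": 0,"ax": 0,"ay": 0,"az": 0,"fingers": 0},
    {"x": 0,"y": 0,"z": 0,"ax": 0,"ay": 0,"az": 0,"fingers": 0},
  ],
)

```text
t: 38.85
eef_pos: [0.3858, -0.3921, 0.1972]
tool_rot: [-0.0, 0.915, -0.404, -0.0]
contact_force: [-0.4, 0.8, 4.2]
gripper_width: -0.003
grasp_force: 2.3
```

```bash
python3 f.py
```

```text
[-0.56  1.02  4.72]
t 39.15 p [ 0.3858 -0.3921  0.1972] yaw -47.64 zax [-0.  0. -1.] F [-0.97  0.81  5.23] g 0.0023854535884249174 2.353721223771572
38 168 174 349 356
```

Call:
jog_arm(
  rows=[
    {"x": 0,"y": 0,"z": -0.8,"ax": 0,"ay": 0,"az": 0,"fingers": 0},
    {"x": 0,"y": 0,"z": -0.8,"ax": 0,"ay": 0,"az": 0,"fingers": 0},
    {"x": 0,"y": 0,"z": -0.8,"ax": 0,"ay": 0,"az": 0,"fingers": 0},
    {"x": 0,"y": 0,"z": -0.8,"ax": 0,"ay": 0,"az": 0,"fingers": 0},
    {"x": 0,"y": 0,"z": -0.8,"ax": 0,"ay": 0,"az": 0,"fingers": 0},
    {"x": 0,"y": 0,"z": -0.8,"ax": 0,"ay": 0,"az": 0,"fingers": 0},
    {"x": 0,"y": 0,"z": -0.8,"ax": 0,"ay": 0,"az": 0,"fingers": 0},
    {"x": 0,"y": 0,"z": -0.8,"ax": 0,"ay": 0,"az": 0,"fingers": 0},
  ],
)

```text
t: 40.0
eef_pos: [0.3858, -0.3921, 0.2035]
tool_rot: [-0.0, 0.915, -0.404, -0.0]
contact_force: [0.6, 0.1, 1.1]
gripper_width: -0.004
grasp_force: 0.5
```

Call:
jog_arm(
  rows=[
    {"x": 0,"y": 0,"z": -2,"ax": 0,"ay": 0,"az": 0,"fingers": 0},
    {"x": 0,"y": 0,"z": -15,"ax": 0,"ay": 0,"az": 0,"fingers": 0},
    {"x": 0,"y": 0,"z": -20,"ax": 0,"ay": 0,"az": 0,"fingers": 0},
    {"x": 0,"y": 20,"z": -20,"ax": 0,"ay": 0,"az": 0,"fingers": 0},
    {"x": 15,"y": 30,"z": -10,"ax": 0,"ay": 0,"az": 0,"fingers": 0},
    {"x": 20,"y": 35,"z": 0,"ax": 0,"ay": 0,"az": 0,"fingers": 0},
    {"x": 20,"y": 40,"z": 0,"ax": 0,"ay": 0,"az": 0,"fingers": 0},
    {"x": 20,"y": 40,"z": 0,"ax": 0,"ay": 0,"az": 0,"fingers": 0},
  ],
)

```text
t: 40.8
eef_pos: [0.314, -0.56, 0.2707]
tool_rot: [0.0, 0.915, -0.403, 0.0]
contact_force: [1.0, -0.0, 0.8]
gripper_width: -0.0
grasp_force: 0.0
```

```bash
python3 chk.py; python3 chk2.py | sed -n 1,12p
```

```text
red 44 [337.82 154.61]
red 45 [362.29 222.87]
red 46 [352.89 167.52]
red 46 [352.02 247.37]
knob before (array([ 0.42978302, -0.42006672,  0.22572667]), np.float64(0.0023805796435192855)) after (array([ 0.38698533, -0.39259974,  0.22500733]), np.float64(0.0023239517449500104)) d [-0.04279769  0.02746698 -0.00071935]
pred [ 0.42969841 -0.42281167  0.179     ] [ 0.38612147 -0.39214631  0.179     ]
s0 150
[ 14  23  22  12 100] [323.5 158.1]
s1 150
[38 32 13 13 97] [344.1 168.1]
[69 71  3  2  6] [370.  201.5]
t0 150
[48 37  7  3  9] [360.6 217.6]
t1 150
[46 58  3  2  5] [357.2 238.4]
[41 61  7  4  8] [353.9 242.2]
before 0 [369.3 182.5] [354.  266.6]
before 0.092 [334.6 162.9] [361.5 220.2]
```

The knob is back to its seated height, −0.7 mm from the start, so I'm handing in.

```bash
python3 -c "
from station import bot
print(bot.hand_in())"
```

```text
the job is handed in; nothing more can be done
None
```

I moved the stay from its start hole to the brass eye, pressed it fully down over the pin and let go, leaving the door about 0.66 rad further open by my estimate. It first jammed about 4 mm high and needed a second press; the knob then measured at its original seated height. I handed the job in at about 41 s and no verdict was returned.

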